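# Set up the laser focus check

## Task

Set up the focus check: take the hinged plate by its red ball and fold it right over to the other side of its blue base, lowering it without letting it drop, so that its bare metal face with the black ring lies up. Then put the grey gauge block flat in the middle of that ring, and last take the brass-headed focus standard from its sloping rest and set it gently upright on its narrow foot in the middle of the block, so that it stays standing by itself. Never let the standard fall over, and leave the calliper, cup, tape roll and red screwdriver where they are.

Things in the scene. Friction and masses are not known exactly. Their poses are not given: they have to be found in the camera images.
- station: blue base of the setting station, 130 (x) x 210 (y) x 10 mm, fixed to the bench; origin at the centre of its underside, z up. The plate's hinge line runs along the base's x axis, 36 mm above the origin, between two dark ears (at x = +-60 mm, 45 mm high). The plate lies level on either side of the hinge: at the start over the -y half (grey painted face up), folded over on the +y half (bare metal face up).
- plate (a joint): angle of the hinged plate: 0 = lying on the -y side of the base, 1.57 = upright, 3.14 = fully folded over and lying on the +y side (its stop). The plate is 110 mm along the hinge, 8 mm thick, reaches from 12 to 102 mm from the hinge line and weighs 0.25 kg; the hinge is nearly free, so that the plate falls by itself on either side of upright.
- knob (a point): centre of the red ball, 22 mm in diameter, on an 8 mm thick stem that stands out of the middle of the plate's free edge; 130 mm from the hinge line in the plane of the plate, 36 mm above the bench when the plate lies on either side. It moves on a half circle about the hinge line; pinched from above along the hinge direction it can turn between the fingertips while the hand stays pointing down.
- ring (a point): centre of the black ring mark (62 mm outside diameter) on the plate's bare metal face, 58 mm from the hinge line; it faces down at the start. Folded over, it lies at [0, 58, 40] mm in the base's frame, facing up, 40 mm above the bench.
- block_centre (a point): centre of the light grey ground gauge block, 36 x 36 x 30 mm (30 mm high), 0.26 kg, standing loose on the bench; axes along its edges, z up.
- standard_head (a point): centre of the brass head of the focus standard: a cylinder 40 mm in diameter and 40 mm high (dark line round it half-way up) on a 12 mm steel stem with a round foot 20 mm in diameter. In all 110 mm tall, 0.4 kg, centre of mass about 77 mm above the foot. This point lies on the axis, 88 mm above the underside of the foot and 22 mm below the top; z runs along the axis from foot to head. At the start it leans at 35 degrees from vertical in the rest.
- standard_foot (a point): centre of the underside of the focus standard's foot; z along its axis towards the head.
- rest: sloping rest, fixed to the bench: grey base 120 x 75 x 8 mm (from x = -90 to +30 mm) with an aluminium back and two black pads that form a shallow V under the head. Origin on the bench under the standard's foot, which stands on a ledge 30 mm above it. The standard leans by 35 degrees towards the rest's -x side, where the back carries it; its head is free above and on both y sides and can be lifted straight up or along its axis.
- calliper: digital calliper 70 x 200 x 16 mm lying at the front of the bench; leave it alone.
- cup: white enamel cup with blue rim, 75 mm wide, 96 mm high; origin under its centre; leave it alone.
- tape_roll: roll of black tape lying flat, 91 mm wide, 18 mm high; origin under its centre; leave it alone.
- screwdriver_red: screwdriver with red handle, 204 mm long along its y axis, 29 mm thick, lying on the bench; leave it alone.
Not all that is in view belongs to the job. There is more than one size of the part that bears block_centre; the job needs the middle-sized.

How it is judged:
By the outcome, as a careful person would: the job done as asked, in the order asked, and still so for the second after the job is handed in, with the robot touching nothing.
It also fails if it takes over 72 s, if anything falls off the work surface, if the arm or the gripper's body presses on something with over 40 N, if the wrist force passes 120 N, or if a joint passes its speed limit or range.

## Robot

A 6-joint arm with a two-finger parallel gripper is mounted at the origin on a cart in front of the work surface, level with it; the furniture and walls round the work are solid. World frame = base frame: x ahead of the robot, y to its left, z up, the work surface at z = 0. Lengths are in m, angles in degrees, forces in N, time in s.
With the tool pointing down it reaches from about 0.25 to 0.725 m from the base axis. Payload 9.7 kg.
Tool frame: the origin (TCP) lies on the centre line of the jaws, within the pads' length; the fingertips stand 22 mm ahead of it and the grasp point (between the pads) lies 3 mm ahead of it; z points along the fingers, y is the direction in which the jaws open and shut (so a half turn about z gives the same grasp; the last joint's range is limited). The gripper opens to 85 mm and grips with 20 to 120 N. Pads are 22 mm wide; open, the fingers measure 114 mm over their backs; the gripper's body (76 mm by 85 mm) begins 54 mm behind the grasp point. The pads swing forward as they close: fully open they stand 13 mm farther back than shut.
Start: joints at [-71.963, 4.979, 10.078, 95.1, 0, 90], TCP at [0.17, -0.523, 0.253] pointing down, gripper open.
Joint ranges: [-179.16, 179.16], [-48.56, 103.87], [-65.8, 70.77], [-126.05, 130.52], [-82.76, 87.17], [-180, 180]. Speed limits (degrees/s): [127.2, 127.2, 147.25, 180, 180, 180].

## Interface

Orientations are given as [roll, pitch, yaw] about the fixed x, y, z axes, in that order (R = Rz(yaw) Ry(pitch) Rx(roll)).
In Python, from workcell import get_obs, camera, camera_params, job_done gives the robot as it stands.
- The arm moves only by the tool servo_tool, never from a script. Its argument "steps" is a list of rows, each an object of numbers: "x", "y", "z": the shift along the world's x, y, z in mm; "yaw": the turn about the world's z in degrees. A call has 1 to 12 rows; each row is the pose to reach, as a shift and turn from the pose measured when the call began; what a row does not reach only later rows make up. A row lasts 1/8 s, in which the tool goes at most 62.5 mm and 10.7 degrees, less where a joint would pass 70% of its speed; a pose out of reach is approached as far as the arm can. A call with a gripper value outside its range is refused whole. "grip" is the finger opening in mm, from 0 to 85.4, set as the call begins (left out, the last holds). The fingers move at their own pace and stop on an object; "grip_force" is the grip in N (left out, the last holds). Time passes only in rows, so rows that repeat a pose let the fingers close. It gives the time, the measured TCP pose, the force and the opening at its end, in the units of the state.
- get_obs(): the state, without advancing time (a new reading comes with each control period).
- camera(name): name is "scene" or "side" or "wrist"; returns (picture, depth): 480x640x3 uint8, red, green, blue; 480x640 float32, m along the optical axis (not along the pixel's ray), 0 where there is no reading.
- camera_params(name): a dict with "intrinsics" (3x3 intrinsics, pixels), "D" ([k1, k2, p1, p2, k3] as OpenCV has them; the pictures are not rectified), "rvec" (rotation vector, rad) and "tvec" (3), from world to camera coordinates, as OpenCV has them; the wrist camera has in their place "hand_eye" (4x4, takes a point from camera to tool coordinates, whose origin is the TCP and whose axes are the flange's). Camera axes: x right, y down, z forward; pixel columns grow to the right and rows downward; lengths in m; the calibration is good to about 2 mm. A picture is of the moment at which its call begins: read the wrist's pose just before it. camera_params takes no time and is no camera call.
- job_done(): hands the job in, once; it reports no verdict.
The state is a dict: "time": time; "q": joint angles; "qd": joint speeds; "joint_efforts": joint torques, N m; "ee_pos": TCP position; "tcp_rot": TCP orientation; "wrist_force": force on the tool from outside, world axes, zero at the start; "torque": the same for the moment, N m; "opening": finger opening in m.
Only numpy, scipy, OpenCV 4.12 (cv2) and the standard library are available. Lean on these libraries where they do the work, as an engineer would, in place of code of your own. Each camera call takes 0.05 s, during which the arm holds its last target.

## Working session

There is one attempt and no reset: what is moved stays moved. The work goes in short steps, Python scripts to look and compute and a tool call to move; the robot and the scene stay as the last step left them, time stands still between calls to the robot, and variables do not carry over. Pictures are saved under pics/ and viewed, and the job is handed in when it is done.

Besides the shell and the picture viewer there is one more tool, called after "Call:" as a command line: name --argument value ..., lists and objects as JSON in quotes. servo_tool: Moves the arm, as the interface text tells. Its arguments: {"type":"object","properties":{"steps":{"type":"array"},"grip":{"type":"number"},"grip_force":{"type":"number"}},"required":["steps"]}

```bash
mkdir -p pics; ls; cat > h.py <<'E'
import numpy as np, cv2
from workcell import get_obs, camera, camera_params, job_done
def grab(n,tag):
    o=get_obs(); p,d=camera(n); cv2.imwrite(f'pics/{tag}.png',p[:,:,::-1]); np.savez(f'pics/{tag}.npz',p=p,d=d,pos=o['ee_pos'],rot=o['tcp_rot']); return p,d,o
def cam_pose(n,o=None):
    c=camera_params(n);K=np.array(c['intrinsics'],float);D=np.array(c['D'],float)
    if n!='wrist':
        R=cv2.Rodrigues(np.array(c['rvec'],float))[0];t=np.array(c['tvec'],float).ravel()
        return K,D,R.T,-R.T@t
    from scipy.spatial.transform import Rotation as Ro
    T=np.eye(4);T[:3,:3]=Ro.from_euler('xyz',o[1],degrees=True).as_matrix();T[:3,3]=o[0]
    H=T@np.array(c['hand_eye']);return K,D,H[:3,:3],H[:3,3]
def ray(n,uv,o=None):
    K,D,R,c=cam_pose(n,o)
    q=cv2.undistortPoints(np.array(uv,float).reshape(-1,1,2),K,D).reshape(-1,2)
    return c,(R@np.c_[q,np.ones(len(q))].T).T
def onz(n,uv,z,o=None):
    c,d=ray(n,uv,o);return c+d*((z-c[2])/d[:,2])[:,None]
def dep(n,uv,dd,o=None):
    c,d=ray(n,uv,o);uv=np.array(uv,int).reshape(-1,2);return c+d*dd[uv[:,1],uv[:,0]][:,None]
E
python3 - <<'E'
from h import *
for n in['scene','side','wrist']:
    p,d,o=grab(n,n+'0'); print(n,camera_params(n))
print(get_obs())
E
```

```text
pics
scene {'intrinsics': array([[524.18197133,   0.        , 314.29422046],
       [  0.        , 524.18197133, 236.37308695],
       [  0.        ,   0.        ,   1.        ]]), 'D': array([-0.09864626,  0.        ,  0.        ,  0.        ,  0.        ]), 'rvec': array([ 1.94817382, -0.48359595,  0.29848699]), 'tvec': array([-0.44511343,  0.21467976,  0.99225036])}
side {'intrinsics': array([[450.02441753,   0.        , 328.66026921],
       [  0.        , 450.02441753, 239.52216028],
       [  0.        ,   0.        ,   1.        ]]), 'D': array([-0.07878476,  0.        ,  0.        ,  0.        ,  0.        ]), 'rvec': array([ 0.01167572, -2.6209334 ,  1.6810049 ]), 'tvec': array([0.51305489, 0.06010856, 1.13694506])}
wrist {'intrinsics': array([[346.47812251,   0.        , 317.63125732],
       [  0.        , 346.47812251, 241.91931755],
       [  0.        ,   0.        ,   1.        ]]), 'D': array([-0.01534511,  0.        ,  0.        ,  0.        ,  0.        ]), 'hand_eye': array([[-1.31287144e-03, -9.59150279e-01, -2.82894006e-01,
         7.18645735e-02],
       [ 9.99
[... 192 characters left out ...]
0e+00,  0.00000000e+00,
         1.00000000e+00]])}
{'time': 0.15, 'q': array([-7.19634904e+01,  5.00435850e+00,  1.00453322e+01,  9.51008118e+01,
        5.67809482e-04,  9.00000214e+01]), 'qd': array([ 0.02074184, -0.09979612,  0.10058411,  0.0971034 , -0.29768962,
       -0.06472095]), 'joint_efforts': array([ 1.93613246e-04, -5.20761108e+01,  4.65043902e+01,  1.38799706e-02,
       -7.04381432e-05, -8.27531835e-06]), 'ee_pos': array([ 0.17024615, -0.52282153,  0.25274518]), 'tcp_rot': array([-1.79940162e+02, -5.67786799e-04,  1.80364876e+01]), 'wrist_force': array([0.12209822, 0.10649978, 0.46432098]), 'torque': array([0.03757757, 0.00976814, 0.0502391 ]), 'opening': 0.08534221888697274}
```

View pics/scene0.png

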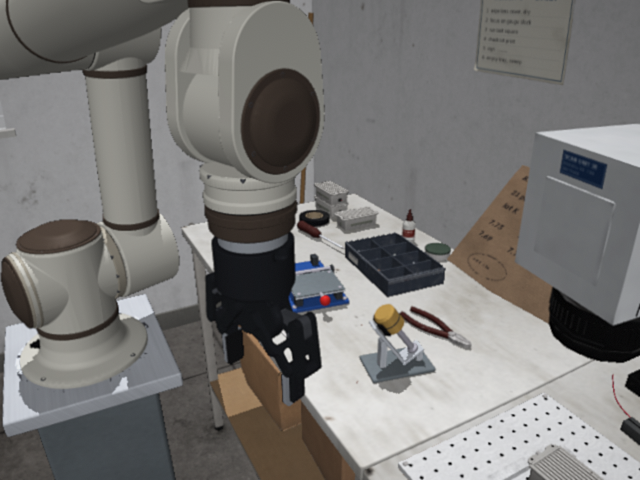

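View pics/side0.png

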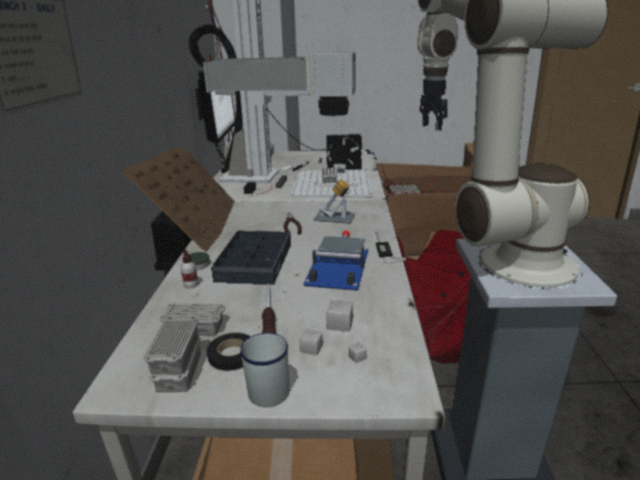

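View pics/wrist0.png

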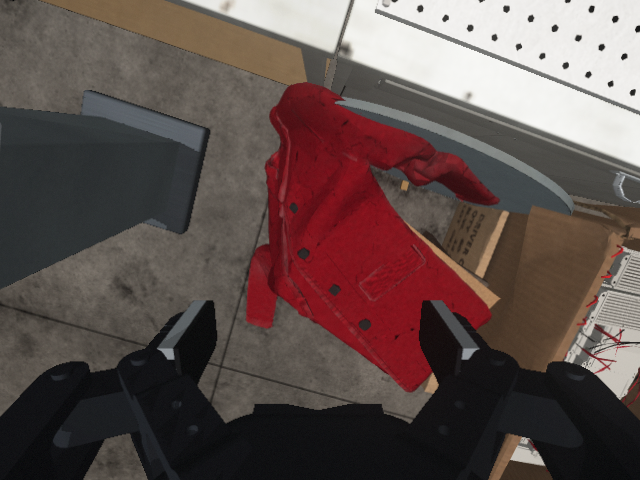

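The side picture shows the knob at (346,234), the blue base at (337,265), the brass head at (341,188) and three grey blocks at (340,315), (312,342) and (358,352). I'll measure these and enlarge the crop.

```bash
python3 - <<'E'
from h import *
f=np.load('pics/side0.npz');p,d=f['p'],f['d']
for nm,uv in dict(knob=(346,233),bigtop=(340,307),mid=(312,334),small=(358,347),head=(341,187),cup=(266,340),tape=(229,350),scr=(268,320),calliper=(387,248),station=(337,265)).items():
    print(nm,dep('side',[uv],d)[0].round(3))
a=cv2.resize(p[290:370,280:380],None,fx=8,fy=7,interpolation=cv2.INTER_CUBIC)
b=cv2.resize(p[170:300,290:410],None,fx=6,fy=4.5,interpolation=cv2.INTER_CUBIC)
cv2.imwrite('pics/a.png',a[:,:,::-1]);cv2.imwrite('pics/b.png',b[:,:,::-1])
# blocks by height
hs=cv2.cvtColor(p,cv2.COLOR_RGB2HSV)
v,u=np.mgrid[285:375,285:385];uv=np.c_[u.ravel(),v.ravel()]
P=dep('side',uv,d)
m=(P[:,2]>.008)&(P[:,2]<.1)
M=m.reshape(u.shape).astype(np.uint8)
n,l,s,c=cv2.connectedComponentsWithStats(M)
for i in range(1,n):
    if s[i,4]>40:
        Q=P[(l.ravel()==i)];zt=np.percentile(Q[:,2],95);T=Q[Q[:,2]>zt-.004]
        print(s[i],c[i]+285,'ztop',zt.round(4),cv2.minAreaRect((T[:,:2]*1000).astype(np.float32)))
E
```

```text
knob [ 0.467 -0.108  0.041]
bigtop [0.484 0.26  0.042]
mid [0.537 0.333 0.031]
small [0.452 0.361 0.022]
head [ 0.48  -0.295  0.112]
cup [0.606 0.419 0.082]
tape [0.695 0.343 0.   ]
scr [0.627 0.282 0.026]
calliper [ 0.359 -0.061  0.017]
station [0.492 0.024 0.012]
[41  0 33  4 65] [345.         285.67692308] ztop 0.012 ((480.0188293457031, 121.6669692993164), (13.058425903320312, 74.03364562988281), 85.87376403808594)
[ 41  15  27  29 671] [339.17734724 314.11326379] ztop 0.0419 ((485.47747802734375, 258.09625244140625), (48.96186828613281, 47.055809020996094), 80.25590515136719)
[ 14  45  24  22 417] [310.42206235 340.4940048 ] ztop 0.0305 ((539.7908935546875, 337.9140930175781), (37.03279495239258, 35.30359649658203), 70.75003814697266)
[ 0 56  4 34 97] [285.97938144 358.6185567 ] ztop 0.0961 ((568.6515502929688, 453.1186828613281), (3.3213231563568115, 29.267047882080078), 6.082998752593994)
[ 63  58  19  17 224] [357.28125    350.60714286] ztop 0.0234 ((453.3144226074219, 363.2372741699219), (25.20295524597168, 25.030790328979492), 34.62317657470703)
```

View pics/a.png

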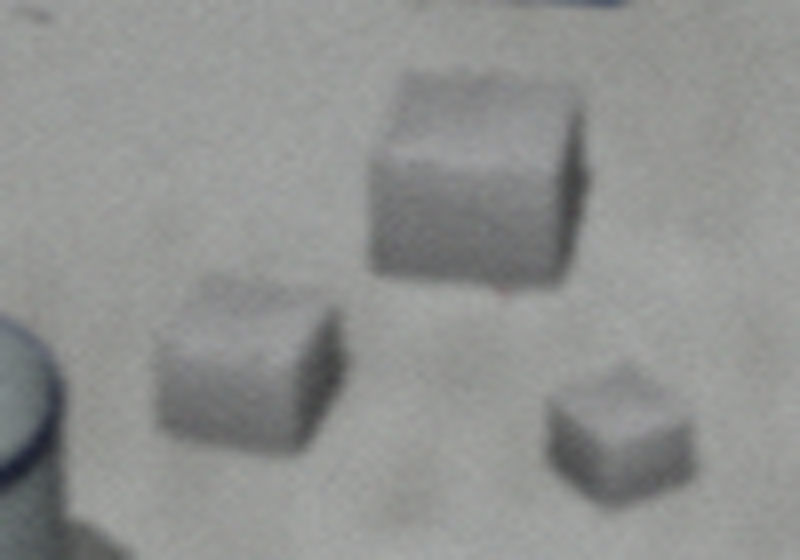

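View pics/b.png

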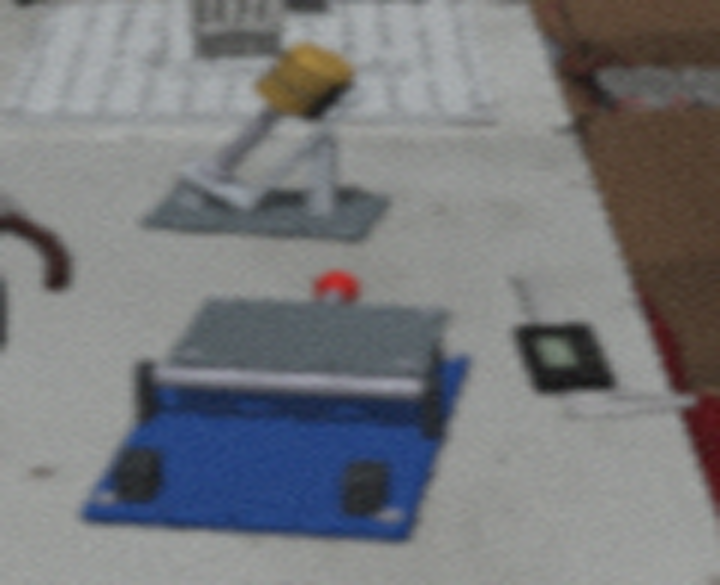

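The three candidates measured 48, 36 and 25 mm across the top. The middle one, at side pixel (310,340), is 36 mm wide and 30 mm high, so it is the right block, and the crop agrees. Next I'll move above the station for a wrist view.

Call:
servo_tool --steps '[{"x": 35, "y": 42, "z": 10, "yaw": 8}, {"x": 70, "y": 84, "z": 20, "yaw": 17}, {"x": 105, "y": 126, "z": 35, "yaw": 26}, {"x": 140, "y": 168, "z": 50, "yaw": 35}, {"x": 175, "y": 210, "z": 60, "yaw": 44}, {"x": 210, "y": 252, "z": 67, "yaw": 53}, {"x": 245, "y": 300, "z": 67, "yaw": 62}, {"x": 280, "y": 350, "z": 67, "yaw": 72}, {"x": 310, "y": 400, "z": 67, "yaw": 72}, {"x": 310, "y": 400, "z": 67, "yaw": 72}, {"x": 310, "y": 400, "z": 67, "yaw": 72}]'

```text
time: 1.52
ee_pos: [0.4801, -0.1228, 0.3196]
tcp_rot: [-179.9, 0.0, 90.1]
wrist_force: [-0.1, -1.1, 0.7]
opening: 0.0851
```

```bash
python3 - <<'E'
from h import *
p,d,o=grab('wrist','w1');grab('side','s1');print(o)
E
```

```text
{'time': 1.525, 'q': array([-1.43344042e+01, -3.69617630e-01,  1.20424174e+01,  1.02501155e+02,
       -3.02411668e-02,  7.55808943e+01]), 'qd': array([-1.86727155, -0.60255196, -0.05581774,  0.07003621,  0.00717122,
        0.02910306]), 'joint_efforts': array([  1.69579826, -44.11707401,  45.12323856,  -0.04872106,
         0.06564702,   0.05093965]), 'ee_pos': array([ 0.48010836, -0.12282843,  0.31955915]), 'tcp_rot': array([-1.79906157e+02,  7.09659699e-03,  9.00847309e+01]), 'wrist_force': array([-0.14476659, -1.09231594,  0.69926213]), 'torque': array([ 0.00450021,  0.03248527, -0.03061825]), 'opening': 0.08507206641927524}
```

View pics/w1.png

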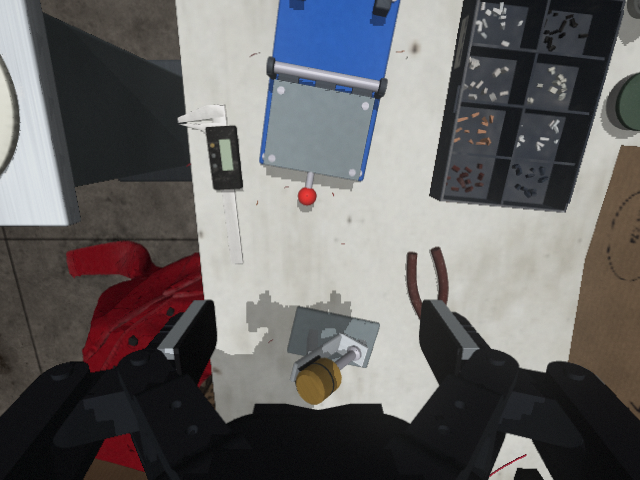

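The wrist view shows the red knob at (307,196), the hinge rod from (270,68) to (383,88), the blue base above it, and the standard with its head at (318,381) and foot near (355,352).

```bash
python3 - <<'E'
from h import *
f=np.load('pics/w1.npz');p,d=f['p'],f['d'];o=(f['pos'],f['rot'])
hs=cv2.cvtColor(p,cv2.COLOR_RGB2HSV)
m=((hs[...,0]<8)|(hs[...,0]>172))&(hs[...,1]>150)&(hs[...,2]>90)
m[:, :280]=0;m[:,340:]=0;m[:170]=0;m[220:]=0
c,r=cv2.minEnclosingCircle(np.argwhere(m)[:,::-1].astype(np.float32));print('knob px',c,r,onz('wrist',[c],.036,o),'depth top',dep('wrist',[c],d,o))
# plate rectangle: points with z about .040 in region
v,u=np.mgrid[0:230,240:420];uv=np.c_[u.ravel(),v.ravel()]
P=dep('wrist',uv,d,o)
sel=(abs(P[:,2]-.040)<.004)&(uv[:,1]>75)
M=sel.reshape(u.shape).astype(np.uint8);n,l,s,cc=cv2.connectedComponentsWithStats(M)
i=1+np.argmax(s[1:,4]);Q=P[l.ravel()==i];print('platez',np.median(Q[:,2]),cv2.minAreaRect((Q[:,:2]*1000).astype(np.float32)),s[i])
b=(hs[...,0]>100)&(hs[...,0]<130)&(hs[...,1]>130)&(hs[...,2]>60);b=b[0:230,240:420]
Q=P[b.ravel()];print('blue z',np.median(Q[:,2]),len(Q))
# left and right edges of blue on z=.01
for side in(0,1):
    E=[]
    for row in range(5,165):
        xs=np.where(b[row])[0]
        if len(xs): E.append((240+(xs[-1] if side else xs[0]),row))
    X=onz('wrist',E,.010,o)
    print('edge',side,cv2.fitLine(X[:,:2].astype(np.float32),cv2.DIST_HUBER,0,.001,.001).ravel())
a=cv2.resize(p[50:220,240:400],None,fx=4.5,fy=3.5,interpolation=cv2.INTER_CUBIC)
cv2.imwrite('pics/c.png',a[:,:,::-1])
a=cv2.resize(p[290:420,230:400],None,fx=4.5,fy=4.5,interpolation=cv2.INTER_CUBIC)
cv2.imwrite('pics/d.png',a[:,:,::-1])
# rod ends
print(onz('wrist',[(270,68),(383,88)],.040,o))
for x in[(318,381),(355,352),(307,382)]:print(dep('wrist',[x],d,o))
E
```

```text
knob px (306.7765808105469, 195.925537109375) 8.779419898986816 [[ 0.46669456 -0.11357473  0.036     ]] depth top [[ 0.4670033  -0.11213261  0.04522635]]
platez 0.03854315981332562 ((482.0557861328125, -50.752891540527344), (148.4639434814453, 119.52854919433594), 80.07501220703125) [  23   76  125  129 9855]
blue z 0.008352616967085058 8843
edge 0 [0.16943298 0.9855417  0.42462304 0.01214739]
edge 1 [0.16844496 0.98571104 0.55174303 0.00845854]
[[0.42938574 0.02183032 0.04      ]
 [0.54885533 0.00240311 0.04      ]]
[[ 0.47995977 -0.30125965  0.12201304]]
[[ 0.52930131 -0.32244752  0.03703652]]
[[ 0.4678768  -0.3056679   0.11812494]]
```

View pics/c.png

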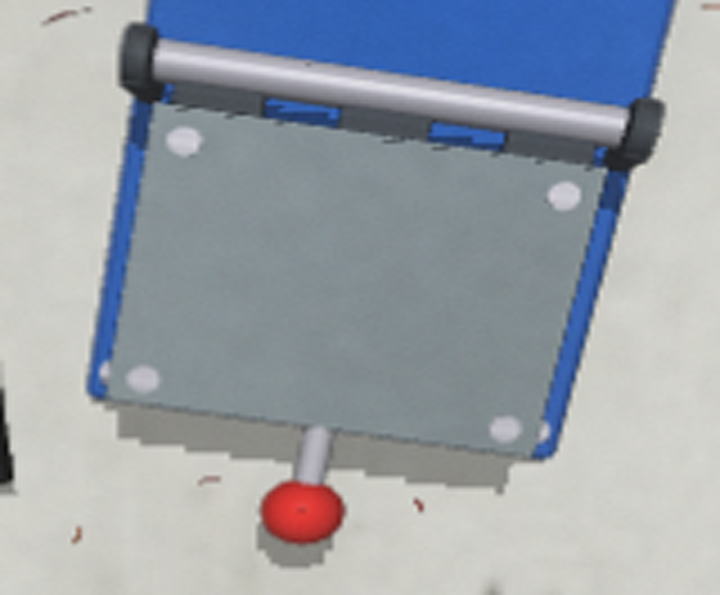

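View pics/d.png

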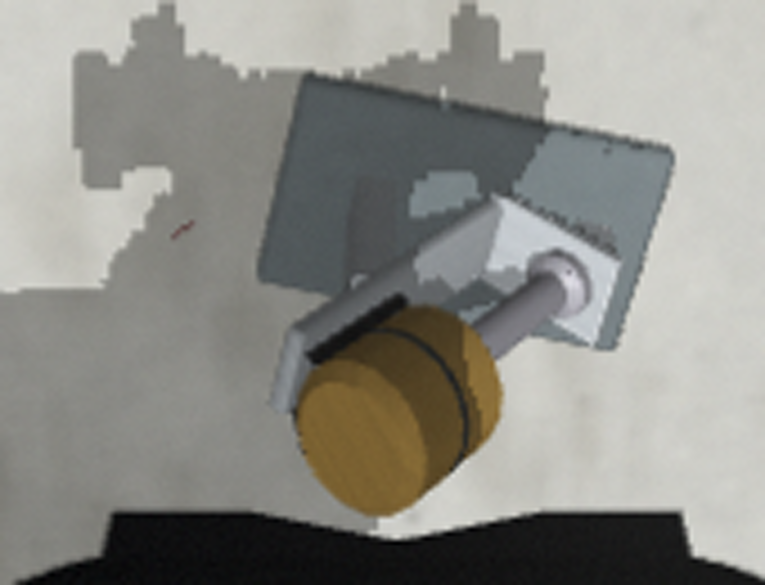

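Base yaw is −9.75°, the hinge centre is at (0.4887, 0.0145) and the knob at (0.467, −0.113). I'll go down onto the knob and pinch it.

Call:
servo_tool --steps '[{"x": -13, "y": 10, "z": -55, "yaw": -9.8}, {"x": -13, "y": 10, "z": -110, "yaw": -9.8}, {"x": -13, "y": 10, "z": -165, "yaw": -9.8}, {"x": -13, "y": 10, "z": -215, "yaw": -9.8}, {"x": -13, "y": 10, "z": -250, "yaw": -9.8}, {"x": -13, "y": 10, "z": -280, "yaw": -9.8}, {"x": -13, "y": 10, "z": -281, "yaw": -9.8}, {"x": -13, "y": 10, "z": -281, "yaw": -9.8}]' --grip 50 --grip_force 40

```text
time: 2.62
ee_pos: [0.4671, -0.1146, 0.0401]
tcp_rot: [180.0, 0.0, 80.1]
wrist_force: [0.5, -0.4, 0.2]
opening: 0.0499
```

Call:
servo_tool --steps '[{"z": 0}, {"z": 0}, {"z": 0}, {"z": 0}, {"z": 0}, {"z": 0}]' --grip 10

```text
schema error: expected keys x, y, z, yaw
```

```bash
python3 - <<'E'
from h import *
p,d,o=grab('wrist','w2');p,d,_=grab('side','s2');print(o['ee_pos'],o['opening'],o['wrist_force'],o['time'])
cv2.imwrite('pics/s2c.png',cv2.resize(p[140:300,270:430],None,fx=3.7,fy=3.7,interpolation=cv2.INTER_CUBIC)[:,:,::-1])
E
```

```text
[ 0.4671273  -0.11461972  0.04014286] 0.04990133626603973 [ 0.53131886 -0.37498423  0.24933565] 2.625
```

View pics/w2.png

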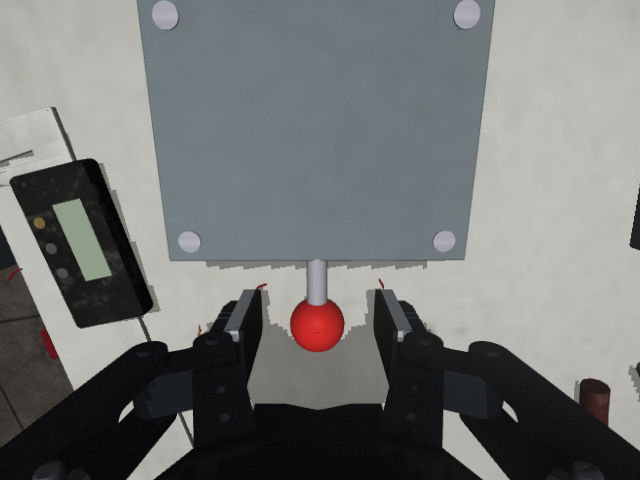

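View pics/s2c.png

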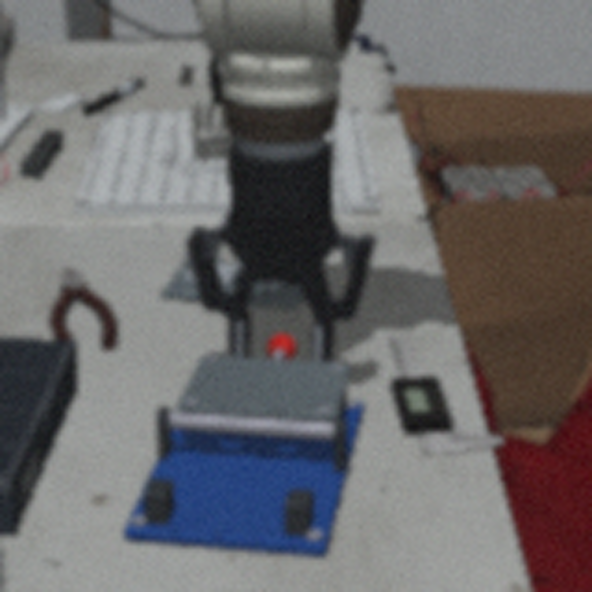

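The ball sits centred between the open fingers at (318,325). Now I'll close on it.

Call:
servo_tool --steps '[{"x": 0, "y": 1, "z": -1, "yaw": 0}, {"x": 0, "y": 1, "z": -1, "yaw": 0}, {"x": 0, "y": 1, "z": -1, "yaw": 0}, {"x": 0, "y": 1, "z": -1, "yaw": 0}, {"x": 0, "y": 1, "z": -1, "yaw": 0}]' --grip 10

```text
time: 3.35
ee_pos: [0.4671, -0.1133, 0.0405]
tcp_rot: [180.0, 0.0, 80.1]
wrist_force: [-7.4, -0.3, 9.5]
opening: 0.0196
```

```bash
python3 - <<'E'
from h import *
f=np.load('pics/w2.npz');print(onz('wrist',[(318,324)],.036,(f['pos'],f['rot'])))
o=get_obs();print(o['ee_pos'],o['opening'],o['wrist_force'],o['time'])
a=np.radians(np.arange(0,181,7.5));hx,hy=.169*1,.9855
for i,t in enumerate(a):
    r=130*(1-np.cos(t));print(i,round(r*hx,1),round(r*hy,1),round(130*np.sin(t),1))
E
```

```text
[[ 0.46733767 -0.11296768  0.036     ]]
[ 0.46708717 -0.11329015  0.04054303] 0.019588852617466453 [-7.40717993 -0.29707293  9.47408682] 3.35
0 0.0 0.0 0.0
1 0.2 1.1 17.0
2 0.7 4.4 33.6
3 1.7 9.8 49.7
4 2.9 17.2 65.0
5 4.5 26.5 79.1
6 6.4 37.5 91.9
7 8.6 50.1 103.1
8 11.0 64.1 112.6
9 13.6 79.1 120.1
10 16.3 95.0 125.6
11 19.1 111.4 128.9
12 22.0 128.1 130.0
13 24.8 144.8 128.9
14 27.7 161.3 125.6
15 30.4 177.1 120.1
16 33.0 192.2 112.6
17 35.3 206.1 103.1
18 37.5 218.7 91.9
19 39.4 229.8 79.1
20 41.0 239.1 65.0
21 42.3 246.5 49.7
22 43.2 251.9 33.6
23 43.8 255.1 17.0
24 43.9 256.2 0.0
```

Call:
servo_tool --steps '[{"x": 0.2, "y": 1.1, "z": 17, "yaw": 0}, {"x": 0.7, "y": 4.4, "z": 33.6, "yaw": 0}, {"x": 1.7, "y": 9.8, "z": 49.7, "yaw": 0}, {"x": 2.9, "y": 17.2, "z": 65, "yaw": 0}, {"x": 2.9, "y": 17.2, "z": 65, "yaw": 0}]'

```text
time: 3.98
ee_pos: [0.4701, -0.0954, 0.1071]
tcp_rot: [179.9, 0.0, 80.2]
wrist_force: [-3.4, -0.4, -2.6]
opening: 0.0196
```

```bash
python3 - <<'E'
from h import *
p,d,o=grab('wrist','w3');print(o['ee_pos'],o['opening'],o['wrist_force'],o['time'])
E
```

```text
[ 0.47011924 -0.09538843  0.10705283] 0.019588705560694513 [-3.40391826 -0.44916101 -2.57615513] 3.975
```

View pics/w3.png

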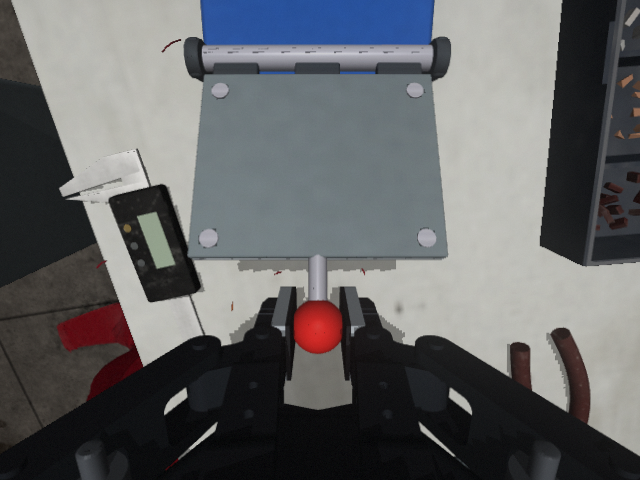

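Call:
servo_tool --steps '[{"x": 1.6, "y": 9, "z": 14, "yaw": 0}, {"x": 3.5, "y": 20, "z": 26.5, "yaw": 0}, {"x": 5.7, "y": 32.5, "z": 38, "yaw": 0}, {"x": 8.1, "y": 46.5, "z": 47.3, "yaw": 0}, {"x": 10.7, "y": 61.5, "z": 54.8, "yaw": 0}, {"x": 13.4, "y": 77.5, "z": 60.3, "yaw": 0}, {"x": 16.2, "y": 94, "z": 63.6, "yaw": 0}, {"x": 19.1, "y": 110.7, "z": 64.7, "yaw": 0}, {"x": 21.9, "y": 127.5, "z": 63.6, "yaw": 0}, {"x": 24.8, "y": 144, "z": 60.3, "yaw": 0}, {"x": 24.8, "y": 144, "z": 60.3, "yaw": 0}]'

```text
time: 5.4
ee_pos: [0.4953, 0.0495, 0.1663]
tcp_rot: [179.9, 0.1, 80.2]
wrist_force: [-0.3, 0.1, -0.2]
opening: 0.01
```

```bash
python3 - <<'E'
from h import *
p,d,o=grab('side','s4');print(o['ee_pos'],o['opening'],o['wrist_force'],o['time'])
cv2.imwrite('pics/s4c.png',cv2.resize(p[140:300,270:430],None,fx=3.7,fy=3.7,interpolation=cv2.INTER_CUBIC)[:,:,::-1])
E
```

```text
[0.49527144 0.04951376 0.16632711] 0.010019131130478738 [-0.25830585  0.05338664 -0.17674987] 5.4
```

View pics/s4c.png

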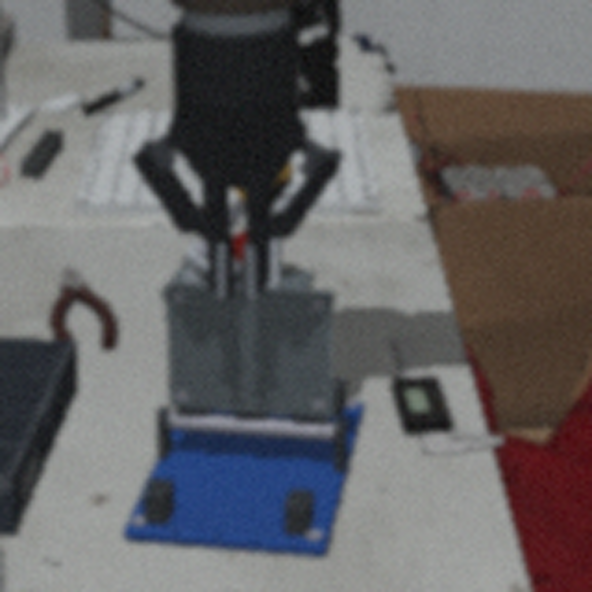

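```bash
python3 - <<'E'
from h import *
p,d,o=grab('wrist','w5');print(o['time'])
p,d,o=grab('side','s5');
cv2.imwrite('pics/s5c.png',cv2.resize(p[200:260,300:380],None,fx=8,fy=8,interpolation=cv2.INTER_CUBIC)[:,:,::-1])
E
```

```text
5.45
```

View pics/w5.png

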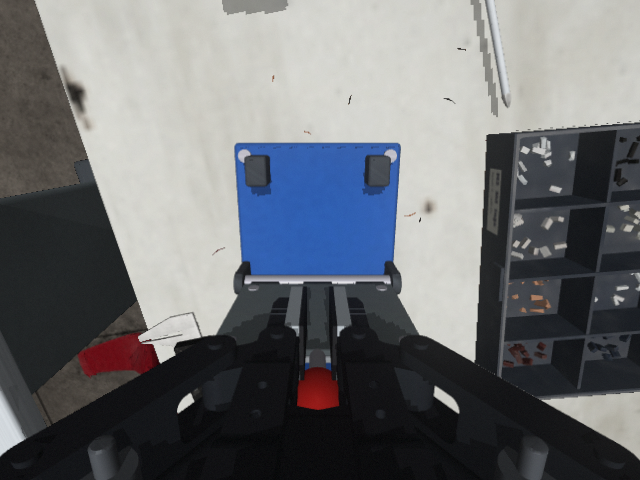

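View pics/s5c.png

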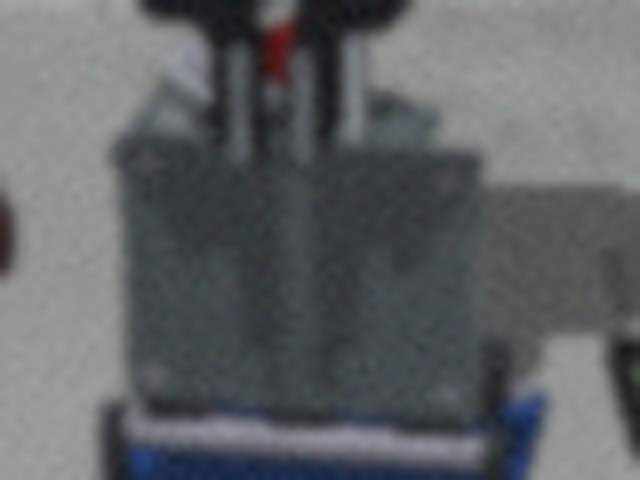

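```bash
python3 - <<'E'
from h import *
from scipy.optimize import minimize_scalar
def angle(tag,n):
    f=np.load(f'pics/{tag}.npz');p=f['p'];hs=cv2.cvtColor(p,cv2.COLOR_RGB2HSV)
    m=((hs[...,0]<8)|(hs[...,0]>172))&(hs[...,1]>140)&(hs[...,2]>70)
    w=np.zeros_like(m)
    if n=='side': w[180:260,310:370]=1
    else: w[340:430,280:350]=1
    q=np.argwhere(m&w)[:,::-1];uv=q.mean(0);c,d=ray(n,[uv],(f['pos'],f['rot']));d=d[0]/np.linalg.norm(d[0])
    def P(t):return np.array([.4887,.0145,.036])+.13*(-np.cos(t)*np.array([.169,.9855,0])+np.array([0,0,np.sin(t)]))
    def e(t):v=P(t)-c;return np.linalg.norm(v-d*(v@d))
    r=min((minimize_scalar(e,bounds=b,method='bounded') for b in[(0,.8),(.8,1.6),(1.6,2.4)]),key=lambda r:r.fun)
    print(tag,len(q),uv,np.degrees(r.x).round(1),(r.fun*1000).round(1),P(r.x).round(3))
angle('s4','side');angle('w5','wrist');angle('s5','side')
E
```

```text
s4 10 [334.2 205.4] 92.9 7.3 [0.49  0.021 0.166]
w5 1347 [317.46176689 390.76243504] 93.3 0.2 [0.49  0.022 0.166]
s5 9 [334.55555556 205.44444444] 92.7 6.5 [0.49  0.021 0.166]
```

```bash
python3 - <<'E'
from h import *
q0=np.load('pics/w5.npz')['p']
p,d,o=grab('wrist','w6');print(o['time'],o['ee_pos'])
for x in(q0,p):
    hs=cv2.cvtColor(x,cv2.COLOR_RGB2HSV)
    m=((hs[...,0]<8)|(hs[...,0]>172))&(hs[...,1]>140)&(hs[...,2]>70);m[:340]=0;m[:,:280]=0;m[:,350:]=0;m[430:]=0
    q=np.argwhere(m);print(len(q),q.min(0),q.max(0),q.mean(0))
E
```

```text
5.55 [0.49500753 0.04817578 0.16672716]
1347 [370 297] [409 338] [390.76243504 317.46176689]
1401 [368 297] [409 338] [389.99500357 317.41898644]
```

The ball slid out of the pinch at the top. The plate now stands slightly past upright (about 93°), leaning towards the fingers, which are on its +y side. I'll let it rest in the notch between the fingers and lower it on them, moving slowly.

Call:
servo_tool --steps '[{"x": 0, "y": 0, "z": 0, "yaw": 0}, {"x": 0, "y": 0, "z": 0, "yaw": 0}]' --grip 14

```text
time: 5.85
ee_pos: [0.495, 0.0477, 0.1669]
tcp_rot: [179.9, 0.1, 80.1]
wrist_force: [-0.1, -0.3, 0.3]
opening: 0.0141
```

```bash
cat > k.py <<'E'
from h import *
import sys
def ballw(tag,b=(260,370,320,470)):
    p,d,o=grab('wrist',tag)
    hs=cv2.cvtColor(p,cv2.COLOR_RGB2HSV)
    m=((hs[...,0]<8)|(hs[...,0]>172))&(hs[...,1]>140)&(hs[...,2]>70)
    w=np.zeros_like(m);w[b[2]:b[3],b[0]:b[1]]=1;q=np.argwhere(m&w)
    print(o['time'],o['ee_pos'].round(4),o['wrist_force'].round(1),o['opening'].round(4),'red',len(q),q.min(0),q.max(0))
if __name__=='__main__': ballw(sys.argv[1])
E
python3 k.py w7
```

```text
Traceback (most recent call last):
  File "k.py", line 9, in <module>
    if __name__=='__main__': ballw(sys.argv[1])
                             ~~~~~^^^^^^^^^^^^^
  File "k.py", line 8, in ballw
    print(o['time'],o['ee_pos'].round(4),o['wrist_force'].round(1),o['opening'].round(4),'red',len(q),q.min(0),q.max(0))
                                                                   ^^^^^^^^^^^^^^^^^^
AttributeError: 'float' object has no attribute 'round'
```

View pics/w7.png

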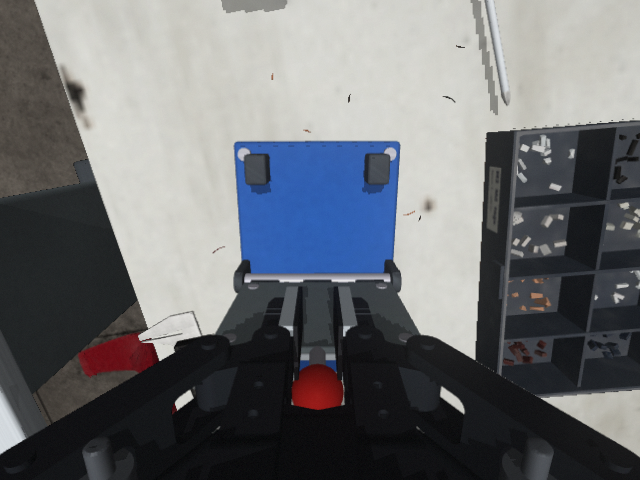

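Call:
servo_tool --steps '[{"x": 0.8, "y": 4.5, "z": 0, "yaw": 0}, {"x": 1.6, "y": 9, "z": -1, "yaw": 0}, {"x": 1.6, "y": 9, "z": -1, "yaw": 0}]'

```text
time: 6.28
ee_pos: [0.4966, 0.0571, 0.1657]
tcp_rot: [179.9, 0.1, 80.1]
wrist_force: [-0.1, -0.5, 0.7]
opening: 0.0139
```

```bash
sed -i "s/o\['opening'\].round(4)/round(o['opening'],4)/" k.py
python3 k.py w8; python3 - <<'E'
from h import *
f=np.load('pics/w8.npz')
E
```

```text
6.275 [0.4966 0.0571 0.1657] [-0.1 -0.5  0.7] 0.0139 red 688 [388 294] [409 340]
```

View pics/w8.png

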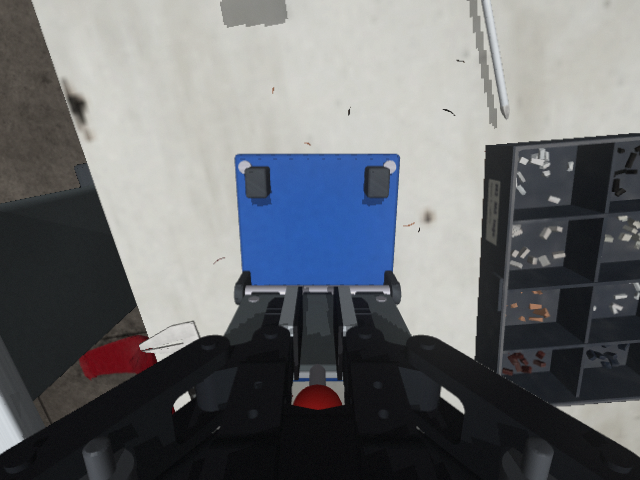

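The plate did not follow the hand, so hinge friction holds it nearly upright. I can measure the ball and grip it again, harder this time.

```bash
python3 - <<'E'
from h import *
from scipy.optimize import minimize_scalar
for t in('w6','w7','w8'):
    f=np.load(f'pics/{t}.npz');p=f['p'];hs=cv2.cvtColor(p,cv2.COLOR_RGB2HSV)
    m=((hs[...,0]<8)|(hs[...,0]>172))&(hs[...,1]>140)&(hs[...,2]>70);w=np.zeros_like(m);w[340:405,285:350]=1
    q=np.argwhere(m&w)[:,::-1]
    ct=cv2.findContours((m&w).astype(np.uint8),cv2.RETR_EXTERNAL,cv2.CHAIN_APPROX_NONE)[0]
    c=max(ct,key=len).reshape(-1,2);c=c[(c[:,1]<402)&(c[:,0]>300)&(c[:,0]<336)].astype(float);c=c[c[:,1]<395]
    if len(c)<8: continue
    A=np.c_[2*c,np.ones(len(c))];s=np.linalg.lstsq(A,(c**2).sum(1),rcond=None)[0];r=np.sqrt(s[2]+s[0]**2+s[1]**2)
    o=(f['pos'],f['rot']);cc,d=ray('wrist',[s[:2]],o);d=d[0]/np.linalg.norm(d[0])
    def P(t):return np.array([.4887,.0145,.036])+.13*(-np.cos(t)*np.array([.169,.9855,0])+np.array([0,0,np.sin(t)]))
    def e(t):v=P(t)-cc;return np.linalg.norm(v-d*(v@d))
    R=minimize_scalar(e,bounds=(.9,2),method='bounded');print(t,o[0],s[:2],r,q.min(0),np.degrees(R.x),R.fun*1000,P(R.x))
E
```

```text
w6 [0.49500753 0.04817578 0.16672716] [317.6116157  382.53319551] 14.989726699304606 [297 368] 94.6361038402406 0.21116085046768354 [0.49047577 0.02485515 0.16557466]
w7 [0.495018   0.04766944 0.16686905] [317.03365549 392.10154796] 25.278603734244957 [292 367] 92.38422117950233 0.02423664756368496 [0.48961396 0.01982965 0.16588746]
w8 [0.49658199 0.05712867 0.16568622] [317.14135439 413.03493014] 24.341978589920334 [294 388] 92.37190563560274 0.006858029124953993 [0.48960924 0.01980213 0.16588862]
```

Call:
servo_tool --steps '[{"x": 0, "y": 0, "z": 4, "yaw": 0}, {"x": 0, "y": 0, "z": 4, "yaw": 0}, {"x": 0, "y": 0, "z": 4, "yaw": 0}, {"x": 0, "y": 0, "z": 4, "yaw": 0}, {"x": -2, "y": -10, "z": 4, "yaw": 0}, {"x": -4, "y": -20, "z": 4, "yaw": 0}, {"x": -6, "y": -30, "z": 4, "yaw": 0}, {"x": -7, "y": -37, "z": 4, "yaw": 0}, {"x": -7, "y": -37, "z": 4, "yaw": 0}]' --grip 48

```text
time: 7.45
ee_pos: [0.4895, 0.0194, 0.1698]
tcp_rot: [179.9, 0.1, 80.1]
wrist_force: [-0.4, -0.2, -0.5]
opening: 0.0479
```

```bash
python3 k.py w9
```

```text
7.45 [0.4895 0.0194 0.1698] [-0.4 -0.2 -0.5] 0.0479 red 1575 [320 289] [361 352]
```

View pics/w9.png

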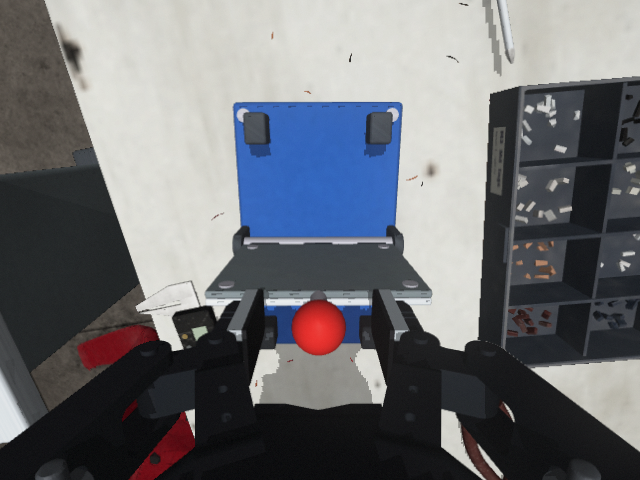

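The ball is again centred between the fingers, at (319,328). Now I'll grip it harder.

Call:
servo_tool --steps '[{"x": 0, "y": 0, "z": 0, "yaw": 0}, {"x": 0, "y": 0, "z": 0, "yaw": 0}, {"x": 0, "y": 0, "z": 0, "yaw": 0}, {"x": 0, "y": 0, "z": 0, "yaw": 0}, {"x": 0, "y": 0, "z": 0, "yaw": 0}]' --grip 12 --grip_force 80

```text
time: 8.12
ee_pos: [0.4898, 0.0198, 0.1701]
tcp_rot: [179.9, 0.1, 80.1]
wrist_force: [0.6, 0.2, 3.8]
opening: 0.0181
```

```bash
python3 k.py w10;python3 - <<'E'
import numpy as np
t=np.radians([92.4]+list(range(97,180,7))+[180]);b=-130*np.cos(t);z=130*np.sin(t)
for a,x,y,c in zip(np.degrees(t),.169*(b-b[0]),.9855*(b-b[0]),z-z[0]):print(round(a),x.round(1),y.round(1),c.round(1))
E
```

```text
8.125 [0.4898 0.0198 0.1701] [0.6 0.2 3.8] 0.0181 red 1488 [320 294] [355 341]
92 0.0 0.0 0.0
97 1.8 10.2 -0.9
104 4.4 25.6 -3.7
111 7.0 40.5 -8.5
118 9.4 54.8 -15.1
125 11.7 68.1 -23.4
132 13.8 80.4 -33.3
139 15.7 91.3 -44.6
146 17.3 100.8 -57.2
153 18.7 108.8 -70.9
160 19.7 115.0 -85.4
167 20.5 119.5 -100.6
174 20.9 122.0 -116.3
180 21.0 122.8 -129.9
```

View pics/w10.png

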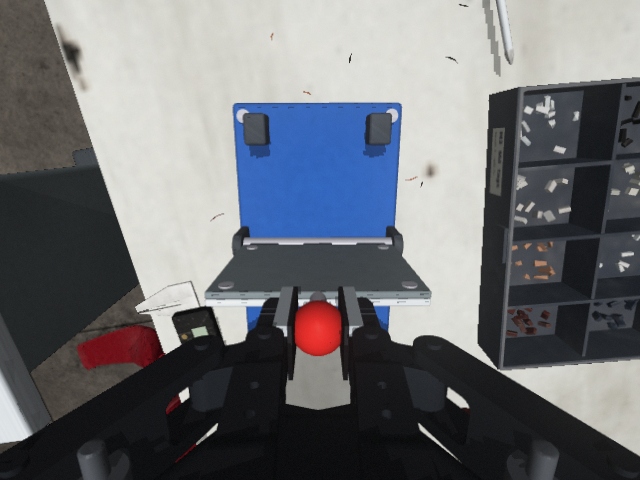

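Call:
servo_tool --steps '[{"x": 1.8, "y": 10.2, "z": -0.9, "yaw": 0}, {"x": 4.4, "y": 25.6, "z": -3.7, "yaw": 0}, {"x": 7, "y": 40.5, "z": -8.5, "yaw": 0}, {"x": 7, "y": 40.5, "z": -8.5, "yaw": 0}]'

```text
time: 8.68
ee_pos: [0.4971, 0.0618, 0.1614]
tcp_rot: [179.9, 0.0, 80.2]
wrist_force: [1.2, -0.3, 5.3]
opening: 0.0179
```

```bash
python3 k.py w11
```

```text
8.675 [0.4971 0.0618 0.1614] [ 1.2 -0.3  5.3] 0.0179 red 1665 [320 289] [404 350]
```

Call:
servo_tool --steps '[{"x": 2.1, "y": 12.8, "z": -6.4, "yaw": 0}, {"x": 4.4, "y": 26.1, "z": -14.7, "yaw": 0}, {"x": 6.5, "y": 38.4, "z": -24.6, "yaw": 0}, {"x": 8.4, "y": 49.3, "z": -35.9, "yaw": 0}, {"x": 10, "y": 58.8, "z": -48.5, "yaw": 0}, {"x": 10, "y": 58.8, "z": -48.5, "yaw": 0}]'

```text
time: 9.48
ee_pos: [0.508, 0.1242, 0.1137]
tcp_rot: [179.8, -0.3, 80.3]
wrist_force: [1.6, 13.4, 11.5]
opening: 0.0122
```

```bash
python3 k.py w12
```

```text
9.475 [0.508  0.1242 0.1137] [ 1.6 13.4 11.5] 0.0122 red 1498 [364 294] [409 341]
```

View pics/w12.png

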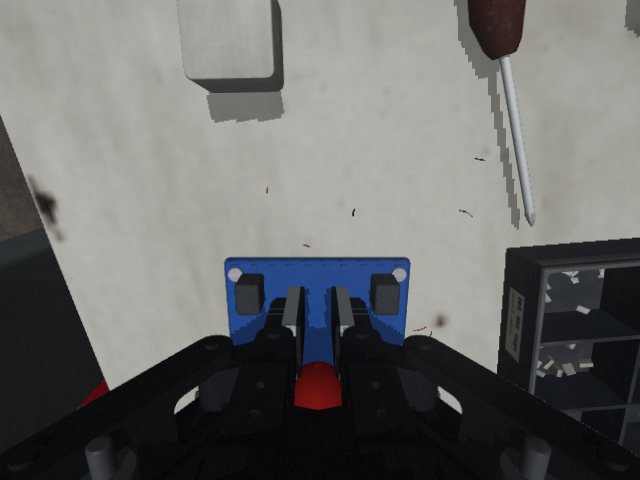

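```bash
python3 - <<'E'
from h import *
c=camera_params('wrist');H=np.linalg.inv(np.array(c['hand_eye']))
P=np.array([[0,0,.003],[.011,0,.003],[-.011,0,.003],[0,0,.022],[0,0,-.01]])
Q=(H[:3,:3]@P.T).T+H[:3,3]
print(cv2.projectPoints(Q,np.zeros(3),np.zeros(3),np.array(c['intrinsics']),np.array(c['D']))[0].reshape(-1,2))
from scipy.optimize import minimize_scalar
f=np.load('pics/w12.npz');o=(f['pos'],f['rot']);print(o)
p=f['p'];cv2.imwrite('pics/w12c.png',cv2.resize(p[260:430,200:440],None,fx=3.2,fy=3.2)[:,:,::-1])
d=f['d'];print(dep('wrist',[(318,385),(318,370),(317,340),(317,300)],d,o))
for uv in[(317,388)]:
    cc,d=ray('wrist',[uv],o);d=d[0]/np.linalg.norm(d[0])
    def P(t):return np.array([.4887,.0145,.036])+.13*(-np.cos(t)*np.array([.169,.9855,0])+np.array([0,0,np.sin(t)]))
    def e(t):v=P(t)-cc;return np.linalg.norm(v-d*(v@d))
    R=minimize_scalar(e,bounds=(1.5,3.1),method='bounded');print(np.degrees(R.x),R.fun*1000,P(R.x))
p,d,oo=grab('side','s12');print(get_obs()['wrist_force'])
cv2.imwrite('pics/s12c.png',cv2.resize(p[140:300,270:430],None,fx=3.7,fy=3.7,interpolation=cv2.INTER_CUBIC)[:,:,::-1])
E
```

```text
[[318.21348125 329.17960784]
 [318.1900941  304.0491481 ]
 [318.23571929 353.15723444]
 [318.1570957  307.03571259]
 [318.26143276 348.02537367]]
(array([0.5079706 , 0.1242467 , 0.11372494]), array([179.76964366,  -0.3141211 ,  80.33230136]))
[[0.50613132 0.11452552 0.13127426]
 [0.50662583 0.11728395 0.12677821]
 [0.49606735 0.0567125  0.00858309]
 [0.5014756  0.08809951 0.00777477]]
136.9504003104717 0.06621301815125698 [0.50475486 0.10812171 0.12474206]
[ 0.58500095 13.70715481 10.40833423]
```

View pics/s12c.png

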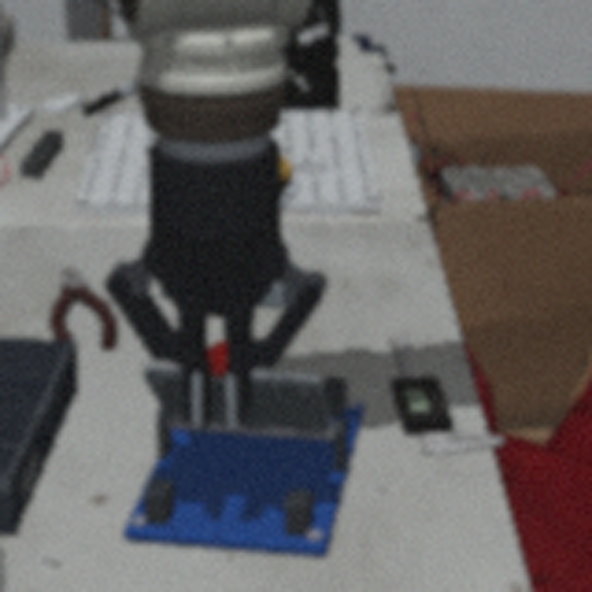

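View pics/w12c.png

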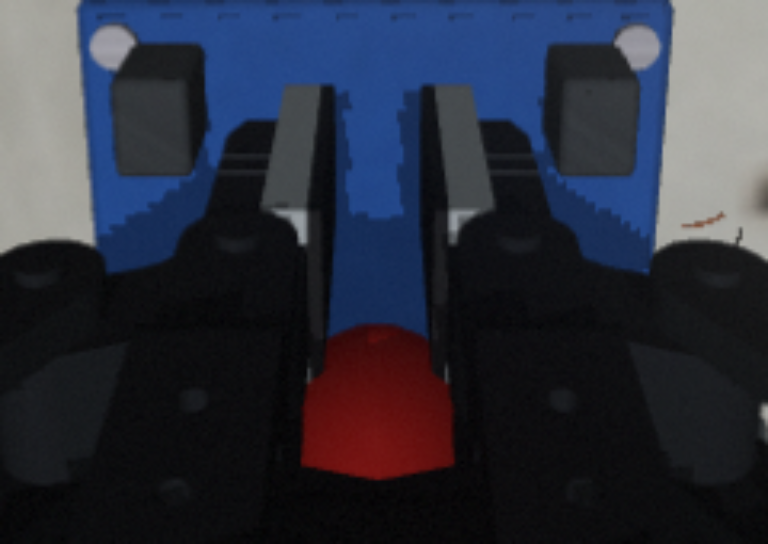

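The ball had been centred, yet it slipped out backwards again. It is now at about 137° and rests against the −y sides of the two fingers; the tool feels +13 N in y. I'll lower it on those faces by friction. First I'll raise the hand a little for bench clearance.

Call:
servo_tool --steps '[{"x": 0, "y": 0, "z": 4, "yaw": 0}, {"x": 0, "y": 0, "z": 8, "yaw": 0}, {"x": 0, "y": 0, "z": 8, "yaw": 0}]'

```text
time: 9.95
ee_pos: [0.5077, 0.124, 0.122]
tcp_rot: [179.8, -0.3, 80.3]
wrist_force: [-0.2, 1.5, 0.5]
opening: 0.0121
```

```bash
cat > a.py <<'E'
from h import *
import sys
from scipy.optimize import minimize_scalar
def fit(tag,row0):
    p,d,ob=grab('wrist',tag);o=(ob['ee_pos'],ob['tcp_rot'])
    hs=cv2.cvtColor(p,cv2.COLOR_RGB2HSV)
    m=((hs[...,0]<8)|(hs[...,0]>172))&(hs[...,1]>140)&(hs[...,2]>60);w=np.zeros_like(m);w[row0:409,285:350]=1;m&=w
    q=np.argwhere(m);print('rows',q.min(0),q.max(0),'n',len(q))
    # depth points on the ball -> sphere centre with r=11mm (lstsq)
    uv=q[:,::-1];P=dep('wrist',uv,d,o);P=P[d[q[:,0],q[:,1]]>0]
    from scipy.optimize import least_squares
    s=least_squares(lambda c:np.linalg.norm(P-c,axis=1)-.011,P.mean(0)-[0,0,.008],loss='soft_l1',f_scale=.001)
    c=s.x;h=np.array([.169,.9855,0]);v=c-[.4887,.0145,.036]
    print(ob['time'],'tcp',o[0].round(4),'F',ob['wrist_force'].round(1),'op',round(ob['opening'],4))
    print('ball',c.round(4),'rad',np.hypot(v@h,v[2]).round(4),'phi',np.degrees(np.arctan2(v[2],v@h)).round(1),'tcp-ball h,z',((o[0]-c)@h).round(4),(o[0]-c)[2].round(4))
fit(sys.argv[1],int(sys.argv[2]) if len(sys.argv)>2 else 330)
E
python3 a.py w13
```

```text
rows [356 295] [408 340] n 1902
9.95 tcp [0.5077 0.124  0.122 ] F [-0.2  1.5  0.5] op 0.0121
ball [0.5042 0.1049 0.1267] rad 0.129 phi 44.7 tcp-ball h,z 0.0195 -0.0047
```

Call:
servo_tool --steps '[{"x": 0.6, "y": 3.5, "z": -3.5, "yaw": 0}, {"x": 1.2, "y": 7.1, "z": -7, "yaw": 0}, {"x": 1.8, "y": 10.6, "z": -11, "yaw": 0}, {"x": 2.4, "y": 13.9, "z": -15, "yaw": 0}, {"x": 2.4, "y": 13.9, "z": -15, "yaw": 0}]'

```text
time: 10.62
ee_pos: [0.51, 0.1381, 0.1065]
tcp_rot: [179.8, -0.3, 80.3]
wrist_force: [-0.2, 1.1, -0.7]
opening: 0.0124
```

```bash
python3 a.py w14
```

```text
rows [355 295] [408 340] n 1888
10.625 tcp [0.51   0.1381 0.1065] F [-0.2  1.1 -0.7] op 0.0124
ball [0.5066 0.1188 0.1102] rad 0.1292 phi 35.0 tcp-ball h,z 0.0196 -0.0037
```

Call:
servo_tool --steps '[{"x": 0.5, "y": 3, "z": -4.7, "yaw": 0}, {"x": 1, "y": 6, "z": -9.5, "yaw": 0}, {"x": 1.5, "y": 8.6, "z": -14.5, "yaw": 0}, {"x": 1.9, "y": 11.1, "z": -19.5, "yaw": 0}, {"x": 1.9, "y": 11.1, "z": -19.5, "yaw": 0}]'

```text
time: 11.3
ee_pos: [0.5119, 0.1492, 0.0868]
tcp_rot: [179.8, -0.3, 80.3]
wrist_force: [0.4, 1.4, -1.0]
opening: 0.0121
```

```bash
python3 a.py w15
```

```text
rows [357 295] [408 340] n 1818
11.3 tcp [0.5119 0.1492 0.0868] F [ 0.4  1.4 -1. ] op 0.0121
ball [0.5085 0.1299 0.0911] rad 0.1294 phi 25.2 tcp-ball h,z 0.0196 -0.0044
```

Call:
servo_tool --steps '[{"x": 0.4, "y": 2.3, "z": -5.5, "yaw": 0}, {"x": 0.7, "y": 3.9, "z": -10.5, "yaw": 0}, {"x": 0.9, "y": 5.4, "z": -15.7, "yaw": 0}, {"x": 1.1, "y": 6.7, "z": -21, "yaw": 0}, {"x": 1.1, "y": 6.7, "z": -21, "yaw": 0}]'

```text
time: 11.98
ee_pos: [0.5132, 0.1564, 0.0656]
tcp_rot: [179.8, -0.3, 80.4]
wrist_force: [1.9, 5.4, 0.0]
opening: 0.012
```

```bash
python3 a.py w16
```

```text
rows [358 295] [408 340] n 1801
11.975 tcp [0.5132 0.1564 0.0656] F [1.9 5.4 0. ] op 0.012
ball [0.5098 0.1376 0.071 ] rad 0.1297 phi 15.7 tcp-ball h,z 0.0191 -0.0054
```

Call:
servo_tool --steps '[{"x": 0, "y": 0.3, "z": -3, "yaw": 0}, {"x": 0.1, "y": 0.9, "z": -6, "yaw": 0}, {"x": 0.2, "y": 1.4, "z": -9, "yaw": 0}, {"x": 0.3, "y": 1.9, "z": -12, "yaw": 0}, {"x": 0.4, "y": 2.3, "z": -14.5, "yaw": 0}, {"x": 0.4, "y": 2.6, "z": -17, "yaw": 0}, {"x": 0.4, "y": 2.6, "z": -17, "yaw": 0}]'

```text
time: 12.9
ee_pos: [0.5138, 0.1598, 0.0486]
tcp_rot: [179.8, -0.4, 80.4]
wrist_force: [2.8, 7.6, 0.6]
opening: 0.0118
```

```bash
python3 a.py w17
```

```text
rows [358 295] [408 340] n 1753
12.9 tcp [0.5138 0.1598 0.0486] F [2.8 7.6 0.6] op 0.0118
ball [0.5104 0.1412 0.055 ] rad 0.1299 phi 8.4 tcp-ball h,z 0.0189 -0.0064
```

Call:
servo_tool --steps '[{"x": 0, "y": -0.2, "z": -3, "yaw": 0}, {"x": 0, "y": 0, "z": -6, "yaw": 0}, {"x": 0, "y": 0.2, "z": -9, "yaw": 0}, {"x": 0, "y": 0.3, "z": -12, "yaw": 0}, {"x": 0, "y": 0.4, "z": -14.5, "yaw": 0}, {"x": 0, "y": 0.4, "z": -17, "yaw": 0}, {"x": 0, "y": 0.4, "z": -19, "yaw": 0}, {"x": 0, "y": 0.4, "z": -19, "yaw": 0}]'

```text
time: 13.95
ee_pos: [0.5141, 0.1612, 0.0294]
tcp_rot: [179.8, -0.6, 80.4]
wrist_force: [1.8, 8.4, -1.5]
opening: 0.012
```

```bash
python3 a.py w18
```

```text
rows [360 294] [408 341] n 1706
13.95 tcp [0.5141 0.1612 0.0294] F [ 1.8  8.4 -1.5] op 0.012
ball [0.5108 0.1428 0.0369] rad 0.1302 phi 0.4 tcp-ball h,z 0.0187 -0.0075
```

Call:
servo_tool --steps '[{"x": 0, "y": 0, "z": -1, "yaw": 0}, {"x": 0, "y": 0, "z": -2, "yaw": 0}, {"x": 0, "y": 0, "z": -2.5, "yaw": 0}, {"x": 0, "y": 0, "z": -2.5, "yaw": 0}]'

```text
time: 14.5
ee_pos: [0.5142, 0.1615, 0.0268]
tcp_rot: [179.8, -0.6, 80.4]
wrist_force: [2.8, 6.0, -1.1]
opening: 0.0118
```

```bash
python3 a.py w19
```

```text
rows [361 294] [408 341] n 1640
14.5 tcp [0.5142 0.1615 0.0268] F [ 2.8  6.  -1.1] op 0.0118
ball [0.5108 0.1428 0.0345] rad 0.1302 phi -0.7 tcp-ball h,z 0.019 -0.0077
```

Call:
servo_tool --steps '[{"x": 0, "y": 0, "z": -1, "yaw": 0}, {"x": 0, "y": 0, "z": -2, "yaw": 0}, {"x": 0, "y": 0, "z": -2, "yaw": 0}]'

```text
time: 14.92
ee_pos: [0.5143, 0.1616, 0.025]
tcp_rot: [179.8, -0.6, 80.5]
wrist_force: [0.5, 5.0, 3.3]
opening: 0.012
```

```bash
python3 a.py w20
```

```text
rows [366 294] [408 341] n 1478
14.925 tcp [0.5143 0.1616 0.025 ] F [0.5 5.  3.3] op 0.012
ball [0.5108 0.1428 0.0345] rad 0.1301 phi -0.7 tcp-ball h,z 0.0191 -0.0094
```

The ball no longer moves and the z force has turned to +3.3 N, so the plate is on its stop. I'll back off and look at the ring and the blocks.

Call:
servo_tool --steps '[{"x": 1, "y": 5, "z": 3, "yaw": 0}, {"x": 2, "y": 12, "z": 20, "yaw": 0}, {"x": 3, "y": 14, "z": 70, "yaw": 0}, {"x": 4, "y": 25, "z": 125, "yaw": 0}, {"x": 5, "y": 40, "z": 180, "yaw": 0}, {"x": 6, "y": 55, "z": 235, "yaw": 0}, {"x": 6, "y": 60, "z": 275, "yaw": 0}, {"x": 6, "y": 60, "z": 275, "yaw": 0}, {"x": 6, "y": 60, "z": 275, "yaw": 0}]'

```text
time: 16.1
ee_pos: [0.5201, 0.2216, 0.2998]
tcp_rot: [179.8, -0.6, 80.5]
wrist_force: [-0.5, 0.2, -0.5]
opening: 0.0119
```

```bash
python3 - <<'E'
from h import *
p,d,o=grab('wrist','w21');print(o['time'],o['ee_pos'],o['tcp_rot'],o['wrist_force'])
E
```

```text
16.1 [0.52013454 0.22157986 0.29975364] [179.78827117  -0.56899285  80.45323452] [-0.45632254  0.19943356 -0.45388469]
```

View pics/w21.png

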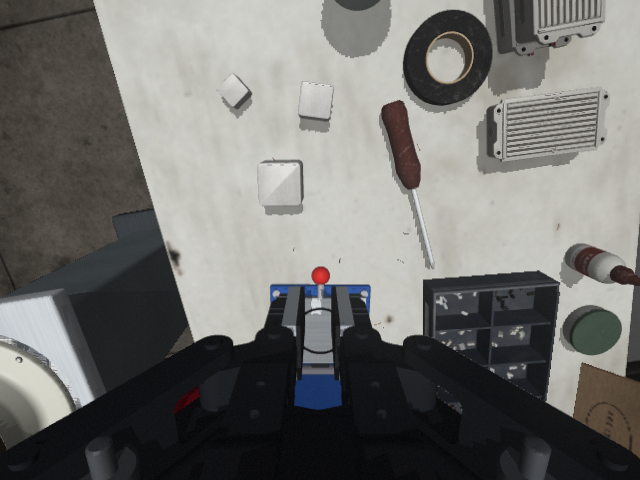

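The plate lies folded over with the ring visible at (318,330). The blocks are at (316,101) (middle-sized), (280,184) (large) and (234,92) (small).

```bash
python3 - <<'E'
from h import *
f=np.load('pics/w21.npz');p,d=f['p'],f['d'];o=(f['pos'],f['rot'])
v,u=np.mgrid[60:140,280:350];uv=np.c_[u.ravel(),v.ravel()];P=dep('wrist',uv,d,o)
for off in(.004,.006,.01):
    m=(P[:,2]>np.percentile(P[:,2],97)-off);Q=P[m]
    n,l,s,c=cv2.connectedComponentsWithStats(m.reshape(u.shape).astype(np.uint8));i=1+np.argmax(s[1:,4]);k=l.ravel()==i
    px=uv[k].astype(np.float32);hull=cv2.convexHull(px).reshape(-1,2)
    X=onz('wrist',hull,.030,o);print(off,np.median(P[k][:,2]).round(4),cv2.minAreaRect((X[:,:2]*1000).astype(np.float32)))
a=cv2.resize(p[60:140,280:350],None,fx=8,fy=7,interpolation=cv2.INTER_CUBIC);cv2.imwrite('pics/e.png',a[:,:,::-1])
a=cv2.resize(p[255:410,260:380],None,fx=6,fy=3.8,interpolation=cv2.INTER_CUBIC);cv2.imwrite('pics/g.png',a[:,:,::-1])
print('knob',onz('wrist',[(320.5,275)],.036,o))
E
```

```text
0.004 0.0284 ((537.5010986328125, 335.070068359375), (34.42070007324219, 33.99882507324219), 73.02265930175781)
0.006 0.0284 ((537.4817504882812, 334.9555358886719), (34.67545700073242, 34.023433685302734), 72.85717010498047)
0.01 0.0284 ((537.4560546875, 334.78216552734375), (34.98227310180664, 34.08433151245117), 73.1806411743164)
knob [[0.5109723 0.1432211 0.036    ]]
```

View pics/e.png

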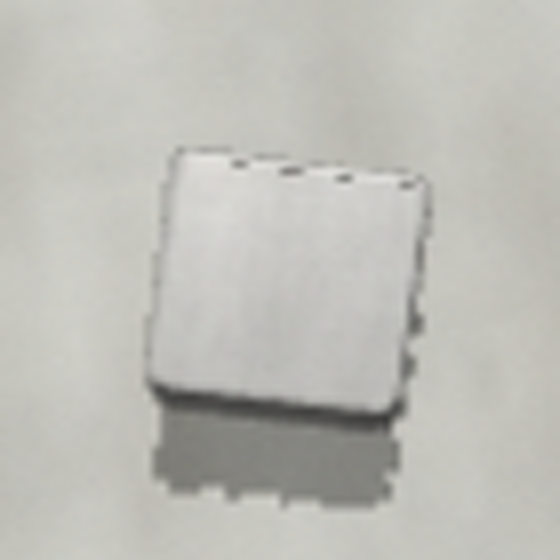

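View pics/g.png

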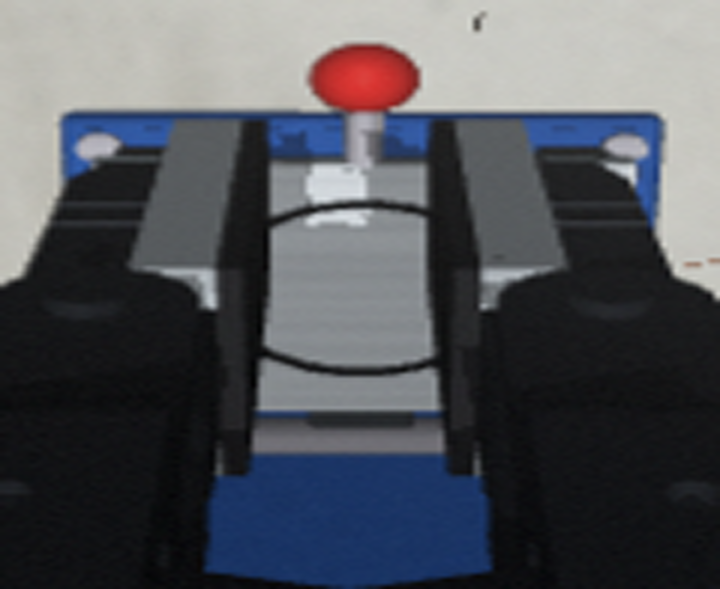

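Call:
servo_tool --steps '[{"x": 8, "y": 50, "z": -30, "yaw": -3}, {"x": 17.4, "y": 100, "z": -70, "yaw": -7.4}, {"x": 17.4, "y": 113.4, "z": -120, "yaw": -7.4}, {"x": 17.4, "y": 113.4, "z": -165, "yaw": -7.4}, {"x": 17.4, "y": 113.4, "z": -200, "yaw": -7.4}, {"x": 17.4, "y": 113.4, "z": -225, "yaw": -7.4}, {"x": 17.4, "y": 113.4, "z": -235, "yaw": -7.4}, {"x": 17.4, "y": 113.4, "z": -235, "yaw": -7.4}]' --grip 56

```text
time: 17.15
ee_pos: [0.5369, 0.3344, 0.0634]
tcp_rot: [179.9, -0.5, 73.0]
wrist_force: [0.0, 1.0, -0.1]
opening: 0.056
```

```bash
python3 - <<'E'
from h import *
p,d,o=grab('wrist','w22');print(o['time'],o['ee_pos'],o['tcp_rot'],o['wrist_force'],o['opening'])
E
```

```text
17.15 [0.53691268 0.33438945 0.06341736] [179.90058933  -0.46489719  73.03563152] [ 0.01069237  1.03165361 -0.05588891] 0.055992485573736615
```

View pics/w22.png

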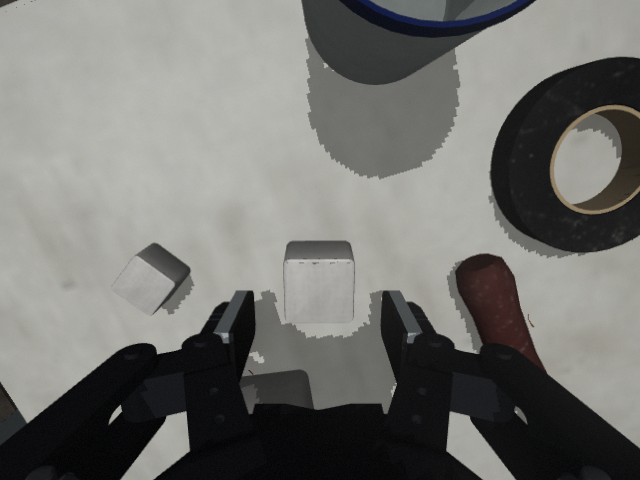

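```bash
python3 - <<'E'
from h import *
f=np.load('pics/w22.npz');o=(f['pos'],f['rot'])
X=onz('wrist',[(286,263),(354,263),(353,322),(286,322)],.030,o);print(X[:,:2].round(4),X.mean(0))
print(np.degrees(np.arctan2(*(X[1]-X[0])[[1,0]])))
E
```

```text
[[0.5276 0.3551]
 [0.558  0.3458]
 [0.5494 0.3162]
 [0.5178 0.3259]] [0.53818001 0.335773   0.03      ]
-17.072570861894835
```

Call:
servo_tool --steps '[{"x": 1, "y": 1, "z": -15, "yaw": 0}, {"x": 1, "y": 1, "z": -28, "yaw": 0}, {"x": 1, "y": 1, "z": -37, "yaw": 0}, {"x": 1, "y": 1, "z": -37, "yaw": 0}]'

```text
time: 17.7
ee_pos: [0.5379, 0.3354, 0.0263]
tcp_rot: [179.9, -0.5, 73.0]
wrist_force: [0.5, -0.6, 0.5]
opening: 0.0561
```

Call:
servo_tool --steps '[{"x": 0, "y": 0, "z": 0, "yaw": 0}, {"x": 0, "y": 0, "z": 0, "yaw": 0}, {"x": 0, "y": 0, "z": 0, "yaw": 0}, {"x": 0, "y": 0, "z": 0, "yaw": 0}]' --grip 26 --grip_force 50

```text
time: 18.2
ee_pos: [0.5381, 0.3355, 0.0268]
tcp_rot: [179.9, -0.5, 73.0]
wrist_force: [-1.1, 0.4, 2.4]
opening: 0.0353
```

Call:
servo_tool --steps '[{"x": 0, "y": 0, "z": 20, "yaw": 0}, {"x": 0, "y": 0, "z": 60, "yaw": 3}, {"x": 0, "y": 0, "z": 80, "yaw": 7.2}, {"x": 0, "y": 0, "z": 80, "yaw": 7.2}]'

```text
time: 18.7
ee_pos: [0.539, 0.3361, 0.1096]
tcp_rot: [179.7, -0.6, 80.2]
wrist_force: [0.9, 0.1, -3.3]
opening: 0.0352
```

```bash
python3 - <<'E'
from h import *
p,d,o=grab('wrist','w23');print(o['time'],o['ee_pos'],o['tcp_rot'],o['wrist_force'],o['opening'])
E
```

```text
18.7 [0.53898788 0.33606637 0.10956615] [179.71499194  -0.64096199  80.2087646 ] [ 0.85344832  0.11549096 -3.29737455] 0.035160502653229696
```

View pics/w23.png

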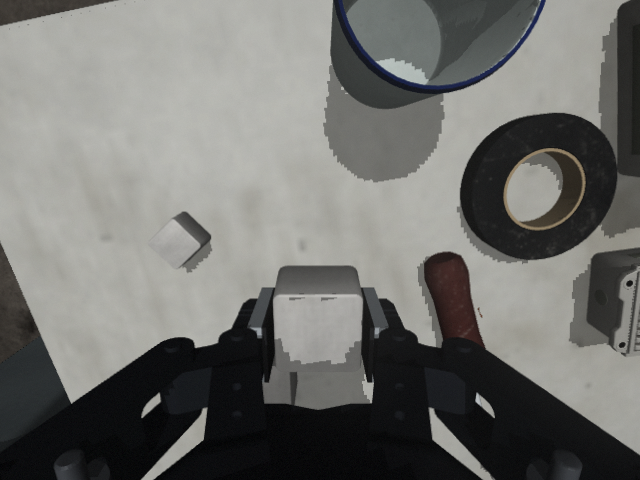

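```bash
python3 - <<'E'
from h import *
f=np.load('pics/w21.npz');o=(f['pos'],f['rot'])
X=onz('wrist',[(320.3,308.3),(320.3,353)],.040,o);print(X, X.mean(0), np.linalg.norm(X[0]-X[1]))
E
```

```text
[[0.50387116 0.10249351 0.04      ]
 [0.49367355 0.04155484 0.04      ]] [0.49877236 0.07202417 0.04      ] 0.06178601774488071
```

Call:
servo_tool --steps '[{"x": -6, "y": -40, "z": 0, "yaw": 0}, {"x": -14, "y": -90, "z": 0, "yaw": 0}, {"x": -22, "y": -140, "z": 0, "yaw": 0}, {"x": -30, "y": -190, "z": 0, "yaw": 0}, {"x": -37, "y": -235, "z": 0, "yaw": 0}, {"x": -40.3, "y": -264.3, "z": -5, "yaw": 0}, {"x": -40.3, "y": -264.3, "z": -15, "yaw": 0}, {"x": -40.3, "y": -264.3, "z": -25, "yaw": 0}, {"x": -40.3, "y": -264.3, "z": -33, "yaw": 0}, {"x": -40.3, "y": -264.3, "z": -38, "yaw": 0}, {"x": -40.3, "y": -264.3, "z": -38, "yaw": 0}]'

```text
time: 20.12
ee_pos: [0.4978, 0.0718, 0.0692]
tcp_rot: [179.9, -0.5, 80.2]
wrist_force: [-0.2, 0.2, -1.8]
opening: 0.0352
```

```bash
python3 - <<'E'
from h import *
p,d,o=grab('wrist','w24');print(o['time'],o['ee_pos'],o['tcp_rot'],o['wrist_force'],o['opening'])
E
```

```text
20.125 [0.49783904 0.07180504 0.06918233] [179.86741761  -0.53078584  80.18754051] [-0.18479225  0.23133872 -1.76136438] 0.03523661785625206
```

View pics/w24.png

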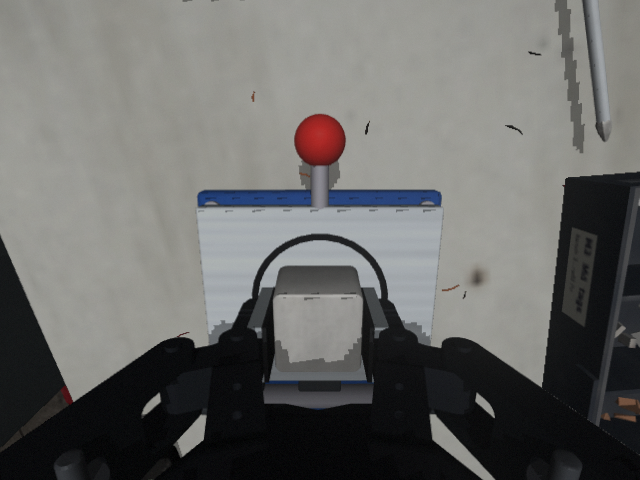

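Call:
servo_tool --steps '[{"x": 0.9, "y": 0, "z": -1.2, "yaw": 0}, {"x": 0.9, "y": 0, "z": -2.4, "yaw": 0}, {"x": 0.9, "y": 0, "z": -3, "yaw": 0}, {"x": 0.9, "y": 0, "z": -3, "yaw": 0}]'

```text
time: 20.68
ee_pos: [0.499, 0.0717, 0.0668]
tcp_rot: [179.8, -0.6, 80.2]
wrist_force: [-0.1, 0.7, -1.2]
opening: 0.0352
```

Call:
servo_tool --steps '[{"x": 0, "y": 0, "z": -0.8, "yaw": 0}, {"x": 0, "y": 0, "z": -1.2, "yaw": 0}, {"x": 0, "y": 0, "z": -1.2, "yaw": 0}]'

```text
time: 21.05
ee_pos: [0.4991, 0.0717, 0.0667]
tcp_rot: [179.8, -0.6, 80.2]
wrist_force: [-3.9, 0.3, 8.4]
opening: 0.0351
```

Call:
servo_tool --steps '[{"x": 0, "y": 0, "z": 0, "yaw": 0}, {"x": 0, "y": 0, "z": 0, "yaw": 0}, {"x": 0, "y": 0, "z": 0, "yaw": 0}, {"x": 0, "y": 0, "z": 20, "yaw": 0}, {"x": 0, "y": 0, "z": 60, "yaw": 0}, {"x": 0, "y": -20, "z": 110, "yaw": 0}, {"x": 0, "y": -70, "z": 150, "yaw": 0}, {"x": 0, "y": -130, "z": 190, "yaw": 0}, {"x": 0, "y": -180, "z": 225, "yaw": 0}, {"x": 0, "y": -210, "z": 235, "yaw": 0}, {"x": 0, "y": -215, "z": 235, "yaw": 0}, {"x": 0, "y": -215, "z": 235, "yaw": 0}]' --grip 60

```text
time: 22.55
ee_pos: [0.499, -0.1432, 0.301]
tcp_rot: [179.8, -0.6, 80.1]
wrist_force: [-0.4, 0.4, -0.8]
opening: 0.0601
```

```bash
python3 - <<'E'
from h import *
p,d,o=grab('wrist','w25');print(o['time'],o['ee_pos'],o['tcp_rot'],o['wrist_force'],o['opening'])
E
```

```text
22.55 [ 0.49900186 -0.14316815  0.30096194] [179.84077101  -0.58622147  80.13267417] [-0.41326804  0.37666535 -0.75644559] 0.0600500004735485
```

View pics/w25.png

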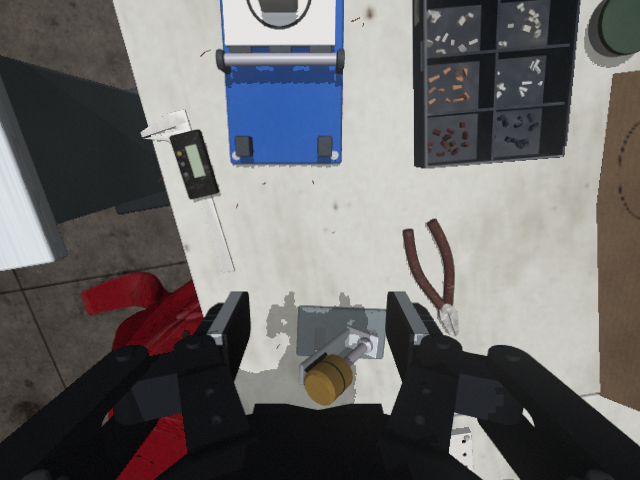

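```bash
cat > st.py <<'E'
from h import *
from scipy.optimize import least_squares
def brass(tag,n,box):
    f=np.load(f'pics/{tag}.npz');p,d=f['p'],f['d'];o=(f['pos'],f['rot'])
    hs=cv2.cvtColor(p,cv2.COLOR_RGB2HSV);m=(hs[...,0]>12)&(hs[...,0]<30)&(hs[...,1]>110)&(hs[...,2]>50)&(d>0)
    w=np.zeros_like(m);w[box[2]:box[3],box[0]:box[1]]=1;m&=w
    m=cv2.erode(m.astype(np.uint8),np.ones((3,3)))>0
    q=np.argwhere(m)[:,::-1];return dep(n,q,d,o)
def res(v,P):
    a=np.array([np.sin(v[4])*np.cos(v[3]),np.sin(v[4])*np.sin(v[3]),np.cos(v[4])])
    r=P-v[:3];t=r@a;rad=np.linalg.norm(r-t[:,None]*a,axis=1)
    dr=rad-.020;du=t-.022;dl=-.018-t
    ax=np.maximum(du,dl)
    out=np.hypot(np.maximum(dr,0),np.maximum(ax,0))+np.minimum(np.maximum(dr,ax),0)
    return out
def fit(P,v0):
    s=least_squares(res,v0,args=(P,),loss='soft_l1',f_scale=.001)
    v=s.x;a=np.array([np.sin(v[4])*np.cos(v[3]),np.sin(v[4])*np.sin(v[3]),np.cos(v[4])])
    print(len(P),'head',v[:3].round(4),'az',np.degrees(v[3]).round(1),'tilt',np.degrees(v[4]).round(1),'foot',(v[:3]-.088*a).round(4),'rms',np.sqrt(np.mean(res(v,P)**2)).round(5))
    return v
E
python3 - <<'E'
from st import *
for t,b in(('w1',(280,350,350,410)),('w25',(290,365,340,410))):
    P=brass(t,'wrist',b);fit(P,[*P.mean(0)-[0,0,.015],np.radians(170),np.radians(35)])
for t,n,b in(('side0','side',(325,360,170,205)),('scene0','scene',(365,410,295,340))):
    P=brass(t,n,b);fit(P,[*P.mean(0)-[0,0,.015],np.radians(170),np.radians(35)])
f=np.load('pics/w25.npz');p=f['p'];o=(f['pos'],f['rot'])
cv2.imwrite('pics/i.png',cv2.resize(p[290:410,260:410],None,fx=5,fy=5,interpolation=cv2.INTER_CUBIC)[:,:,::-1])
X=onz('wrist',[(299.5,306.5),(385,309)],.008,o);print(X)
E
```

```text
1091 head [ 0.4802 -0.317   0.1003] az 167.3 tilt 35.1 foot [ 0.5295 -0.3281  0.0283] rms 0.00074
1261 head [ 0.4803 -0.3169  0.1003] az 167.4 tilt 35.2 foot [ 0.5298 -0.3279  0.0283] rms 0.00072
59 head [ 0.4824 -0.3158  0.0998] az 178.6 tilt 31.7 foot [ 0.5287 -0.3169  0.0249] rms 0.00166
402 head [ 0.4817 -0.3174  0.1005] az 165.9 tilt 35.1 foot [ 0.5308 -0.3297  0.0284] rms 0.00109
[[ 0.45297654 -0.27126328  0.008     ]
 [ 0.56278754 -0.29436912  0.008     ]]
```

View pics/i.png

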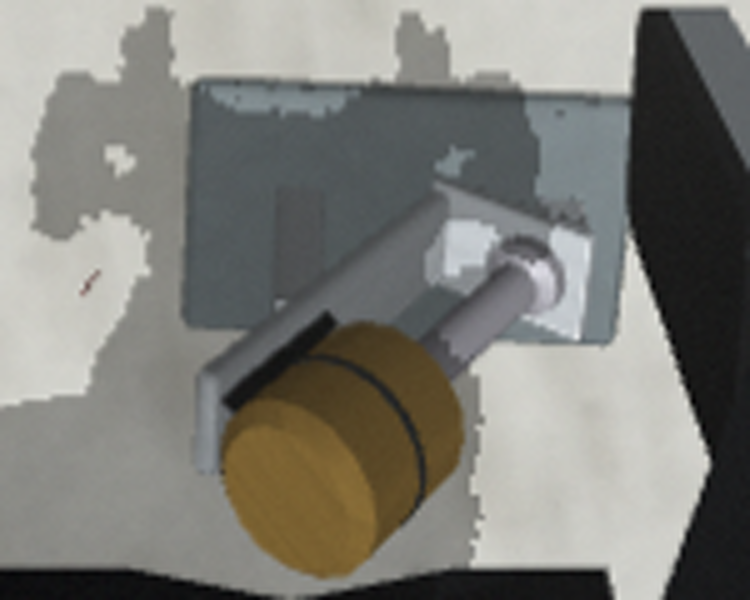

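The block is on the ring, though only partly in view for now. The cylinder fits from the wrist and scene views put the head at (0.480, −0.317, 0.102), leaning 35° towards azimuth 167.5°; the side camera's 59 px give a poorer azimuth. I'll now turn the jaws across the lean and go above the head.

Call:
servo_tool --steps '[{"x": -2, "y": -15, "z": 0, "yaw": -10}, {"x": -4, "y": -35, "z": 0, "yaw": -20}, {"x": -6, "y": -55, "z": 0, "yaw": -30}, {"x": -8, "y": -75, "z": 0, "yaw": -40}, {"x": -10, "y": -95, "z": -20, "yaw": -50}, {"x": -13, "y": -120, "z": -40, "yaw": -60}, {"x": -16, "y": -140, "z": -60, "yaw": -70}, {"x": -19, "y": -160, "z": -80, "yaw": -80}, {"x": -19, "y": -174, "z": -95, "yaw": -90}, {"x": -19, "y": -174, "z": -105, "yaw": -92.5}, {"x": -19, "y": -174, "z": -105, "yaw": -92.5}]' --grip 64

```text
time: 23.98
ee_pos: [0.4799, -0.3152, 0.1945]
tcp_rot: [179.9, -0.5, -12.2]
wrist_force: [0.6, -0.1, 0.3]
opening: 0.0638
```

```bash
python3 - <<'E'
from st import *
p,d,o=grab('wrist','w26');print(o['time'],o['ee_pos'],o['tcp_rot'],o['wrist_force'],o['opening'])
P=brass('w26','wrist',(240,400,150,470));fit(P,[.48,-.317,.1,np.radians(167),np.radians(35)])
E
```

```text
23.975 [ 0.47989682 -0.31521228  0.19451015] [179.91063352  -0.45955576 -12.21248134] [ 0.61228262 -0.12726673  0.29477838] 0.06382170694369689
3696 head [ 0.481  -0.3166  0.0999] az 166.8 tilt 35.4 foot [ 0.5305 -0.3282  0.0281] rms 0.00062
```

View pics/w26.png

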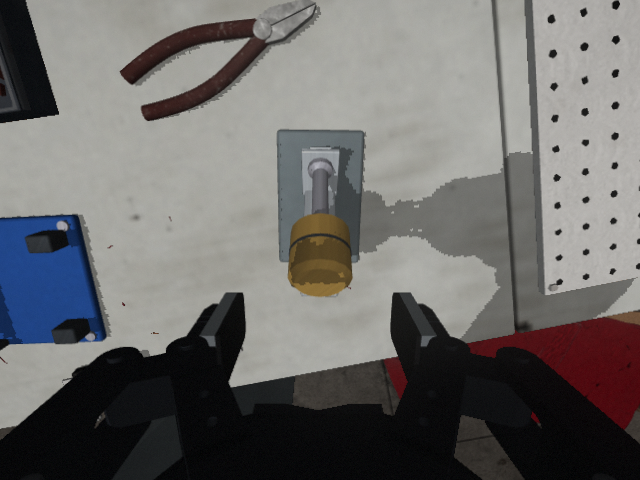

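Call:
servo_tool --steps '[{"x": 0.6, "y": -1.5, "z": -25, "yaw": 0}, {"x": 0.6, "y": -1.5, "z": -50, "yaw": 0}, {"x": 0.6, "y": -1.5, "z": -70, "yaw": 0}, {"x": 0.6, "y": -1.5, "z": -81, "yaw": 0}, {"x": 0.6, "y": -1.5, "z": -81, "yaw": 0}]'

```text
time: 24.65
ee_pos: [0.4807, -0.3165, 0.1143]
tcp_rot: [179.9, -0.5, -12.1]
wrist_force: [-0.9, -0.2, 0.8]
opening: 0.0642
```

Call:
servo_tool --steps '[{"x": 0, "y": 0, "z": 0, "yaw": 0}, {"x": 0, "y": 0, "z": 0, "yaw": 0}, {"x": 0, "y": 0, "z": 0, "yaw": 0}, {"x": 0, "y": 0, "z": 0, "yaw": 0}]' --grip 30 --grip_force 25

```text
time: 25.15
ee_pos: [0.4811, -0.3169, 0.1156]
tcp_rot: [179.8, -0.6, -12.1]
wrist_force: [-0.9, -0.8, 5.6]
opening: 0.0394
```

```bash
python3 - <<'E'
from st import *
p,d,o=grab('wrist','w27');print(o['time'],o['ee_pos'],o['tcp_rot'],o['wrist_force'],o['opening'])
E
```

```text
25.15 [ 0.48109493 -0.3169242   0.11564841] [179.83379618  -0.6010833  -12.12072364] [-0.93647972 -0.81692497  5.58852276] 0.039391360236616484
```

View pics/w27.png

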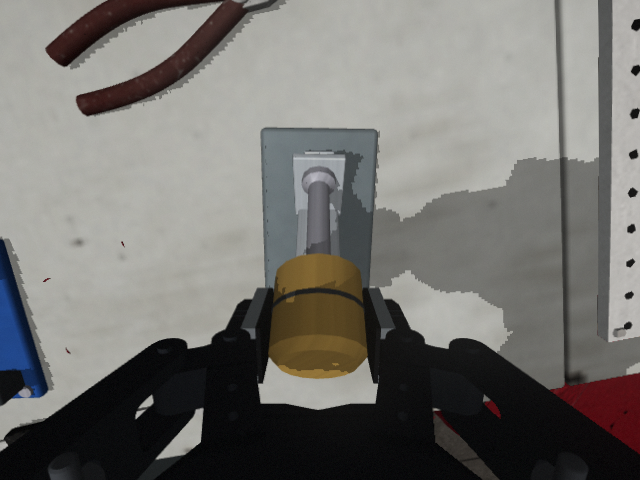

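The head is gripped, and the tool presses down with about 5.6 N. Next I'll bring the standard upright about its foot on the ledge.

Call:
servo_tool --steps '[{"x": 3, "y": -0.7, "z": 2, "yaw": 0}, {"x": 6.3, "y": -1.4, "z": 4.5, "yaw": 0}, {"x": 9.5, "y": -2.1, "z": 6.8, "yaw": 0}, {"x": 12.7, "y": -2.8, "z": 8.9, "yaw": 0}, {"x": 12.7, "y": -2.8, "z": 8.9, "yaw": 0}]'

```text
time: 25.82
ee_pos: [0.4934, -0.3195, 0.1241]
tcp_rot: [179.9, -0.5, -12.1]
wrist_force: [-5.2, 0.8, -1.3]
opening: 0.0392
```

```bash
python3 - <<'E'
from st import *
p,d,o=grab('wrist','w28');print(o['time'],o['ee_pos'],o['tcp_rot'],o['wrist_force'],o['torque'],o['opening'])
P=brass('w28','wrist',(260,380,200,400));fit(P,[*(o['ee_pos']-[0,0,.012]),np.radians(167),np.radians(25)])
E
```

```text
25.825 [ 0.49342399 -0.31953515  0.12409201] [179.86086725  -0.49786842 -12.12244741] [-5.15374653  0.84748983 -1.25089237] [ 0.13162191  1.26148556 -0.01912833] 0.03917774817470884
8999 head [ 0.4918 -0.3188  0.1081] az 167.0 tilt 28.4 foot [ 0.5325 -0.3283  0.0306] rms 0.00061
```

View pics/w28.png

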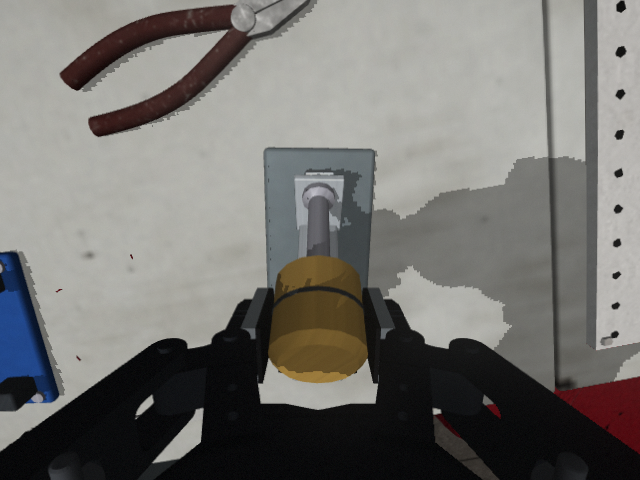

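Call:
servo_tool --steps '[{"x": 5.7, "y": -1.2, "z": 3.3, "yaw": 0}, {"x": 11.4, "y": -2.5, "z": 6.5, "yaw": 0}, {"x": 19, "y": -4.1, "z": 9.7, "yaw": 0}, {"x": 26.2, "y": -5.7, "z": 12.3, "yaw": 0}, {"x": 26.2, "y": -5.7, "z": 12.3, "yaw": 0}]'

```text
time: 26.5
ee_pos: [0.5203, -0.3253, 0.1364]
tcp_rot: [179.9, -0.5, -12.1]
wrist_force: [-2.6, 0.2, -3.0]
opening: 0.0392
```

```bash
cat > t.py <<'E'
from st import *
import sys
p,d,o=grab('wrist',sys.argv[1]);print(o['time'],o['ee_pos'].round(4),o['tcp_rot'].round(2),o['wrist_force'].round(1),o['torque'].round(2),round(o['opening'],4))
P=brass(sys.argv[1],'wrist',(260,380,200,400))
# parametrise via az fixed 167.4, signed tilt
az=np.radians(167.4)
s=least_squares(lambda v:res([v[0],v[1],v[2],az,v[3]],P),[*(o['ee_pos']-[0,0,.012]),np.radians(float(sys.argv[2]))],loss='soft_l1',f_scale=.001)
v=s.x;a=np.array([np.sin(v[3])*np.cos(az),np.sin(v[3])*np.sin(az),np.cos(v[3])]);print('head',v[:3].round(4),'tilt',np.degrees(v[3]).round(2),'foot',(v[:3]-.088*a).round(4),'rms',np.sqrt(np.mean(s.fun**2)).round(5))
E
python3 t.py w29 18
```

```text
26.5 [ 0.5203 -0.3253  0.1364] [179.87  -0.52 -12.1 ] [-2.6  0.2 -3. ] [ 0.14  0.61 -0.06] 0.0392
head [ 0.5149 -0.3237  0.12  ] tilt 11.98 foot [ 0.5327 -0.3277  0.0339] rms 0.00065
```

View pics/w29.png

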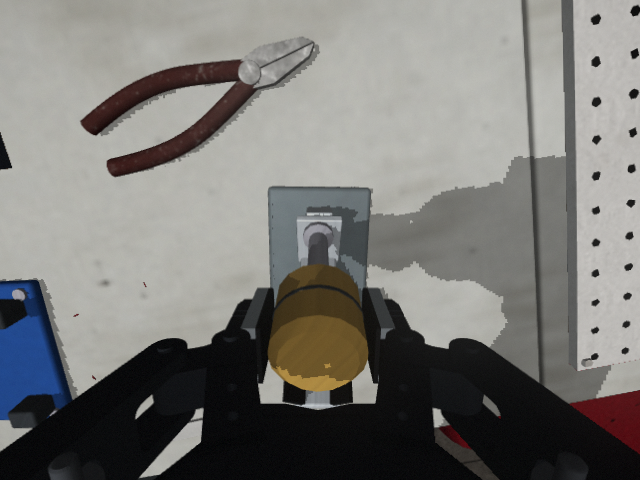

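Call:
servo_tool --steps '[{"x": 6, "y": -1.3, "z": 1.2, "yaw": 0}, {"x": 12, "y": -2.6, "z": 2.6, "yaw": 0}, {"x": 18.5, "y": -4, "z": 3.6, "yaw": 0}, {"x": 18.5, "y": -4, "z": 3.6, "yaw": 0}]'

```text
time: 27.05
ee_pos: [0.5391, -0.3293, 0.1399]
tcp_rot: [179.9, -0.5, -12.1]
wrist_force: [-2.1, 1.6, -2.1]
opening: 0.039
```

```bash
python3 t.py w30 1
```

```text
27.05 [ 0.5391 -0.3293  0.1399] [179.87  -0.54 -12.09] [-2.1  1.6 -2.1] [ 0.09  0.61 -0.  ] 0.039
head [ 0.5313 -0.3272  0.1237] tilt 0.84 foot [ 0.5325 -0.3274  0.0357] rms 0.00071
```

View pics/w30.png

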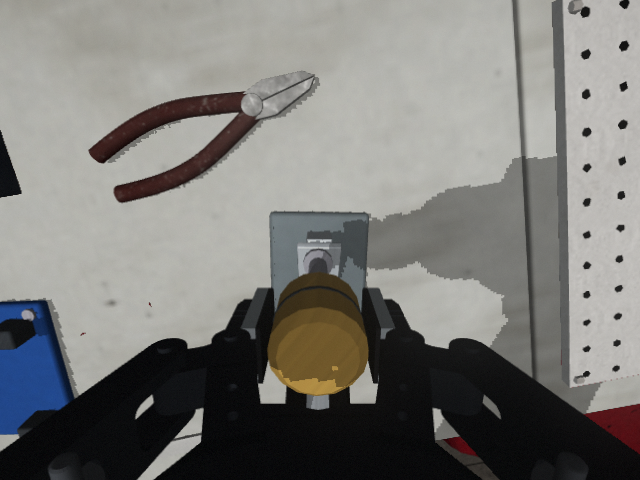

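Call:
servo_tool --steps '[{"x": 1.3, "y": -0.3, "z": 0, "yaw": 0}, {"x": 1.3, "y": -0.3, "z": 4, "yaw": 0}, {"x": 1.3, "y": -0.3, "z": 20, "yaw": 0}, {"x": 1.3, "y": -0.3, "z": 45, "yaw": 0}, {"x": 1.3, "y": -0.3, "z": 70, "yaw": 0}, {"x": 1.3, "y": -0.3, "z": 80, "yaw": 0}, {"x": 1.3, "y": -0.3, "z": 80, "yaw": 0}]' --grip_force 35

```text
time: 27.98
ee_pos: [0.5405, -0.3297, 0.2207]
tcp_rot: [179.8, -0.6, -12.1]
wrist_force: [-0.2, 0.4, -5.4]
opening: 0.0388
```

```bash
python3 t.py w31 1
```

```text
27.975 [ 0.5405 -0.3297  0.2207] [179.84  -0.62 -12.09] [-0.2  0.4 -5.4] [-0.01 -0.06 -0.06] 0.0388
head [ 0.5329 -0.3277  0.2045] tilt 1.94 foot [ 0.5358 -0.3283  0.1165] rms 0.0007
```

View pics/w31.png

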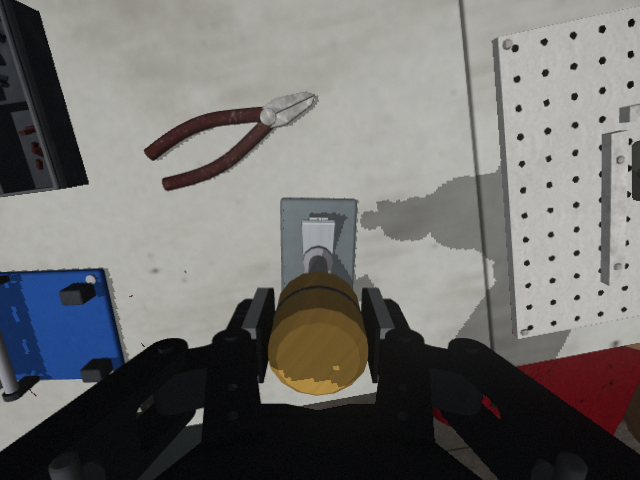

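Call:
servo_tool --steps '[{"x": -2, "y": 20, "z": 5, "yaw": 0}, {"x": -5, "y": 55, "z": 8, "yaw": 0}, {"x": -9, "y": 95, "z": 8, "yaw": 0}, {"x": -13, "y": 138, "z": 8, "yaw": 0}, {"x": -17, "y": 181, "z": 8, "yaw": 0}, {"x": -21, "y": 224, "z": 8, "yaw": 0}, {"x": -25, "y": 267, "z": 8, "yaw": 0}, {"x": -29, "y": 310, "z": 8, "yaw": 0}, {"x": -33, "y": 350, "z": 8, "yaw": 0}, {"x": -35, "y": 380, "z": 8, "yaw": 0}, {"x": -36.8, "y": 396, "z": 8, "yaw": 0}, {"x": -36.8, "y": 400, "z": 8, "yaw": 0}]'

```text
time: 29.52
ee_pos: [0.4895, -0.0521, 0.2276]
tcp_rot: [-177.6, -0.4, -7.3]
wrist_force: [0.2, 0.5, -4.6]
opening: 0.0385
```

Call:
servo_tool --steps '[{"x": 0, "y": 0, "z": 0, "yaw": 0}, {"x": 0, "y": 0, "z": 0, "yaw": 0}]'

```text
time: 29.78
ee_pos: [0.4896, -0.0524, 0.2275]
tcp_rot: [-177.6, -0.4, -7.4]
wrist_force: [-0.2, -0.6, -5.2]
opening: 0.0386
```

```bash
python3 t.py w32 2; python3 - <<'E'
from h import *
for n in('scene','side'):
    p,d,o=grab(n,n+'32')
p=np.load('pics/side32.npz')['p'];q=np.load('pics/scene32.npz')['p']
a=cv2.resize(p[160:290,280:400],(380,412),interpolation=cv2.INTER_CUBIC);b=cv2.resize(q[180:330,240:380],(385,412),interpolation=cv2.INTER_CUBIC)
cv2.imwrite('pics/j.png',np.hstack([a,b])[:,:,::-1])
E
```

```text
29.775 [ 0.4896 -0.0524  0.2275] [-177.57   -0.42   -7.35] [-0.2 -0.6 -5.2] [-0.08 -0.01 -0.03] 0.0386
head [ 0.4819 -0.0504  0.2113] tilt 1.48 foot [ 0.4841 -0.0509  0.1233] rms 0.00074
```

View pics/w32.png

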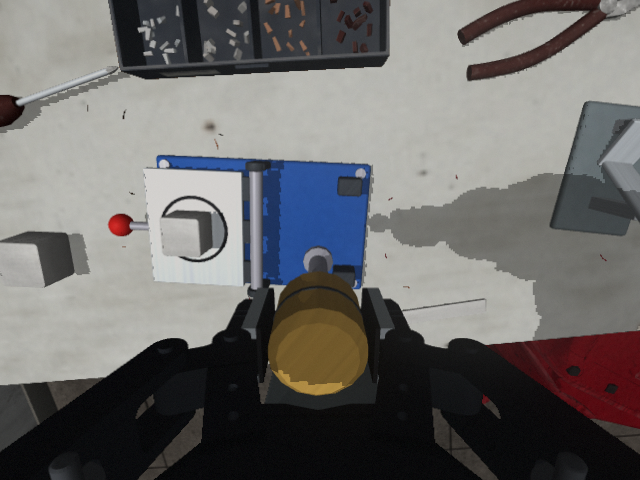

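View pics/j.png

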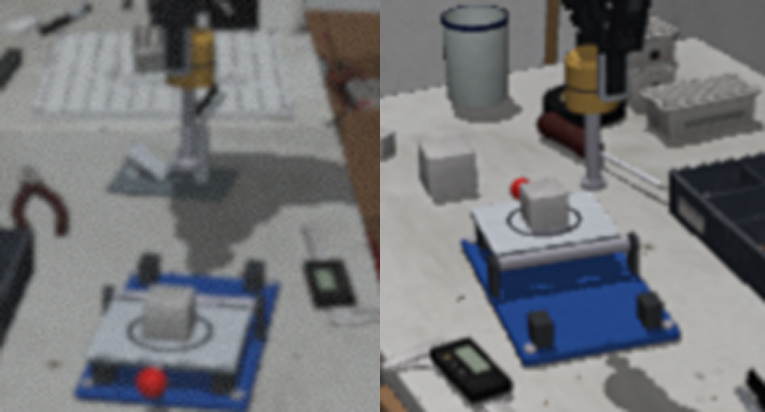

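```bash
python3 -c "
from workcell import *
o=get_obs();print(o['q'].round(2),o['ee_pos'],o['tcp_rot'],o['joint_efforts'].round(1))"
```

```text
[ -7.39  -3.8   -1.67  91.71   2.44 179.95] [ 0.48959836 -0.05220969  0.22751225] [-177.56395211   -0.42241256   -7.33535293] [ -0.  -45.1  49.4  -0.1   0.2   0. ]
```

The q6 limit (180°) stopped the arm short and left the hand tilted by 2.4°. The final yaw must be at least about +12°. I'll measure the standard's true tilt and the block position from this picture.

```bash
python3 - <<'E'
from st import *
f=np.load('pics/w32.npz');o=(f['pos'],f['rot']);p,d=f['p'],f['d']
P=brass('w32','wrist',(260,380,200,400))
best=None
def r2(v):
    a=np.array([v[3],v[4],1]);a/=np.linalg.norm(a);r=P-v[:3];t=r@a;rad=np.linalg.norm(r-t[:,None]*a,axis=1);dr=rad-.02;ax=np.maximum(t-.022,-.018-t)
    return np.hypot(np.maximum(dr,0),np.maximum(ax,0))+np.minimum(np.maximum(dr,ax),0)
s=least_squares(r2,[.482,-.05,.211,0,0],loss='soft_l1',f_scale=.001);v=s.x
a=np.array([v[3],v[4],1]);a/=np.linalg.norm(a);print('head',v[:3].round(4),'tilt x,y deg',np.degrees(v[3:]).round(2),'foot',(v[:3]-.088*a).round(4))
# foot from pixels
cv2.imwrite('pics/m.png',cv2.resize(p[150:300,120:370],None,fx=3.2,fy=3.2,interpolation=cv2.INTER_CUBIC)[:,:,::-1])
# block top by depth
vv,uu=np.mgrid[195:270,145:225];uv=np.c_[uu.ravel(),vv.ravel()];X=dep('wrist',uv,d,o)
m=(X[:,2]>.062)&(X[:,2]<.08);n,l,st_,c=cv2.connectedComponentsWithStats(m.reshape(uu.shape).astype(np.uint8));i=1+np.argmax(st_[1:,4]);k=l.ravel()==i
print('top z',np.median(X[k][:,2]));Y=onz('wrist',cv2.convexHull(uv[k].astype(np.float32)).reshape(-1,2),.070,o);print(cv2.minAreaRect((Y[:,:2]*1000).astype(np.float32)))
E
```

```text
head [ 0.4819 -0.0503  0.2113] tilt x,y deg [-1.97 -2.04] foot [ 0.4849 -0.0472  0.1234]
top z 0.06811003447429914
((500.65679931640625, 69.35033416748047), (35.61500930786133, 35.35355758666992), 80.75491333007812)
```

View pics/m.png

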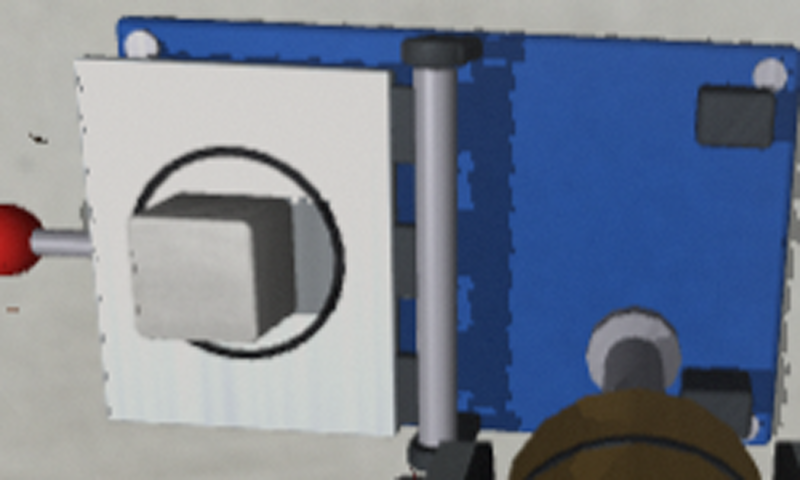

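Call:
servo_tool --steps '[{"x": 0, "y": 0, "z": 0, "yaw": 7}, {"x": 1, "y": 5, "z": 0, "yaw": 15}, {"x": 4, "y": 25, "z": 0, "yaw": 22.4}, {"x": 8, "y": 55, "z": 0, "yaw": 22.4}, {"x": 12, "y": 85, "z": 0, "yaw": 22.4}, {"x": 15, "y": 108, "z": 0, "yaw": 22.4}, {"x": 16.7, "y": 120, "z": 0, "yaw": 22.4}, {"x": 16.7, "y": 120, "z": 0, "yaw": 22.4}, {"x": 16.7, "y": 120, "z": 0, "yaw": 22.4}]'

```text
time: 31.05
ee_pos: [0.5063, 0.0671, 0.2275]
tcp_rot: [-177.6, -0.4, 15.0]
wrist_force: [0.1, 0.7, -4.3]
opening: 0.0389
```

```bash
cat > t2.py <<'E'
from st import *
import sys
def r2(v,P):
    a=np.array([v[3],v[4],1]);a/=np.linalg.norm(a);r=P-v[:3];t=r@a;rad=np.linalg.norm(r-t[:,None]*a,axis=1);dr=rad-.02;ax=np.maximum(t-.022,-.018-t)
    return np.hypot(np.maximum(dr,0),np.maximum(ax,0))+np.minimum(np.maximum(dr,ax),0)
tag=sys.argv[1]
p,d,o=grab('wrist',tag);print(o['time'],o['ee_pos'].round(4),o['tcp_rot'].round(2),o['wrist_force'].round(1),o['torque'].round(2),round(o['opening'],4),o['q'].round(1))
P=brass(tag,'wrist',(260,380,200,400))
s=least_squares(r2,[*(o['ee_pos']-[0,0,.014]),0,0],loss='soft_l1',f_scale=.001,args=(P,));v=s.x
a=np.array([v[3],v[4],1]);a/=np.linalg.norm(a);print('head',v[:3].round(4),'tilt x,y',np.degrees(v[3:]).round(2),'foot',(v[:3]-.088*a).round(4),'rms',np.sqrt(np.mean(s.fun**2)).round(5))
cv2.imwrite(f'pics/{tag}c.png',cv2.resize(p[150:400,220:420],(640,600),interpolation=cv2.INTER_CUBIC)[:,:,::-1])
E
python3 t2.py w33
```

```text
31.05 [0.5063 0.0671 0.2275] [-177.58   -0.41   15.04] [ 0.1  0.7 -4.3] [-0.1  -0.04 -0.03] 0.0389 [  6.3  -0.9   1.1  92.    2.5 171.2]
head [0.4984 0.0662 0.2113] tilt x,y [-1.06 -2.59] foot [0.5    0.0701 0.1234] rms 0.00069
```

View pics/w33.png

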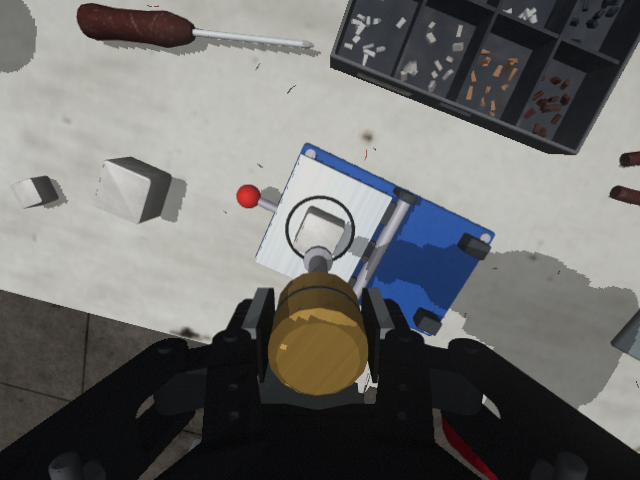

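View pics/w33c.png

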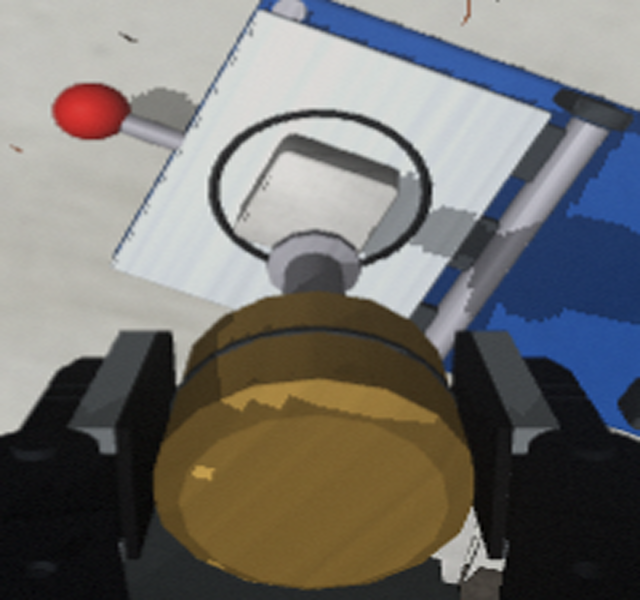

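```bash
python3 - <<'E'
from h import *
f=np.load('pics/w33.npz');o=(f['pos'],f['rot']);p,d=f['p'],f['d']
g=cv2.cvtColor(p,cv2.COLOR_RGB2GRAY)
# ring ellipse: dark pixels near plate
vv,uu=np.mgrid[190:270,278:362];uv=np.c_[uu.ravel(),vv.ravel()];X=dep('wrist',uv,d,o)
k=(abs(X[:,2]-.0385)<.004)&(g[vv,uu].ravel()<70)
Y=onz('wrist',uv[k],.040,o)[:,:2]
c0=np.array([.4988,.072])
r=np.linalg.norm(Y-c0,axis=1);Y=Y[(r>.025)&(r<.036)]
A=np.c_[2*Y,np.ones(len(Y))];s=np.linalg.lstsq(A,(Y**2).sum(1),rcond=None)[0];print('ring',s[:2],np.sqrt(s[2]+s[0]**2+s[1]**2),len(Y))
k=(X[:,2]>.064)&(X[:,2]<.073);n,l,st,c=cv2.connectedComponentsWithStats(k.reshape(uu.shape).astype(np.uint8));i=1+np.argmax(st[1:,4]);k=l.ravel()==i
q=onz('wrist',uv[k],.070,o)[:,:2];a=np.radians(-9.4);ex=np.array([np.cos(a),np.sin(a)]);ey=np.array([-ex[1],ex[0]])
print('block e_x range',np.percentile(q@ex,[0,1,99,100]),'e_y',np.percentile(q@ey,[0,1,99,100]),'exp centre',np.array([.4991,.0717])@ex,np.array([.4991,.0717])@ey)
E
```

```text
ring [0.4989675  0.07183071] 0.030414180177259945 388
block e_x range [0.46465395 0.46568132 0.49890721 0.49952554] e_y [0.13624072 0.13662539 0.16985487 0.17018414] exp centre 0.4806876943653141 0.15225321174201337
```

Call:
servo_tool --steps '[{"x": 0, "y": 1.4, "z": -12, "yaw": 0}, {"x": 0, "y": 1.4, "z": -24, "yaw": 0}, {"x": 0, "y": 1.4, "z": -36, "yaw": 0}, {"x": 0, "y": 1.4, "z": -45, "yaw": 0}, {"x": 0, "y": 1.4, "z": -50, "yaw": 0}, {"x": 0, "y": 1.4, "z": -50, "yaw": 0}]'

```text
time: 31.85
ee_pos: [0.5061, 0.0685, 0.1772]
tcp_rot: [-177.6, -0.4, 15.0]
wrist_force: [-0.1, 0.2, -5.0]
opening: 0.0391
```

```bash
python3 t2.py w34;python3 - <<'E'
from h import *
for n in('scene','side'): grab(n,n+'34')
p=np.load('pics/side34.npz')['p'];q=np.load('pics/scene34.npz')['p']
a=cv2.resize(p[190:290,290:390],(390,400),interpolation=cv2.INTER_CUBIC);b=cv2.resize(q[210:310,270:370],(390,400),interpolation=cv2.INTER_CUBIC)
cv2.imwrite('pics/j34.png',np.hstack([a,b])[:,:,::-1])
E
```

```text
31.85 [0.5061 0.0685 0.1772] [-177.57   -0.39   15.02] [-0.1  0.2 -5. ] [-0.04 -0.07  0.03] 0.0391 [  6.4  -1.3  -4.8  86.5   2.5 171.4]
head [0.4983 0.0675 0.1611] tilt x,y [-0.88 -2.72] foot [0.4996 0.0717 0.0732] rms 0.00071
```

View pics/w34c.png

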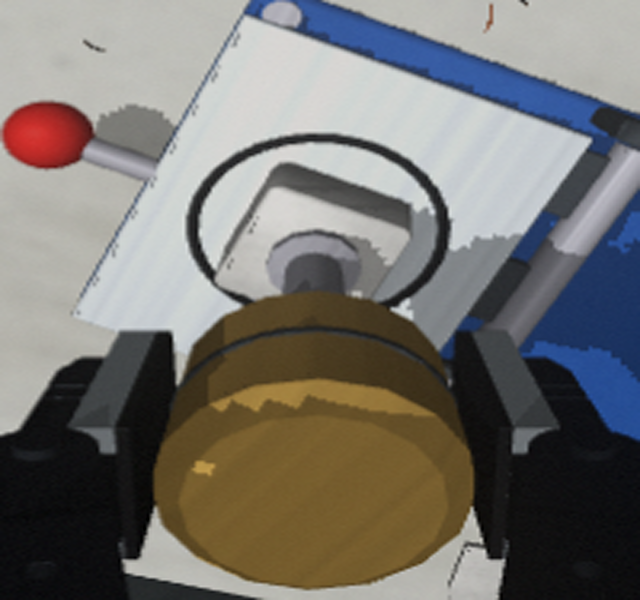

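View pics/j34.png

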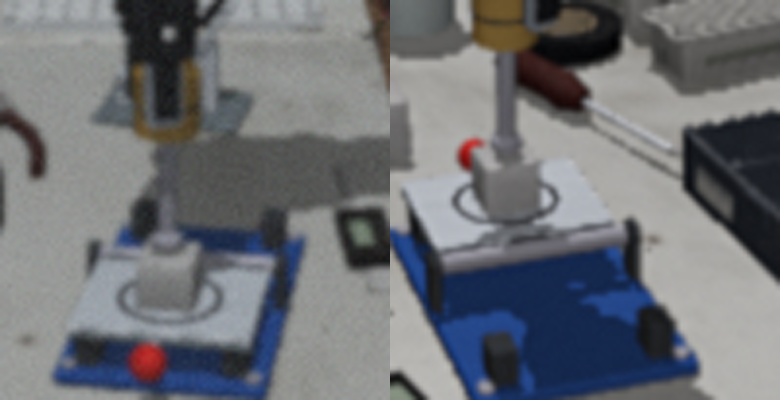

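Call:
servo_tool --steps '[{"x": 0, "y": 0, "z": -1.5, "yaw": 0}, {"x": 0, "y": 0, "z": -3, "yaw": 0}, {"x": 0, "y": 0, "z": -3.8, "yaw": 0}, {"x": 0, "y": 0, "z": -3.8, "yaw": 0}]'

```text
time: 32.5
ee_pos: [0.5064, 0.0685, 0.1741]
tcp_rot: [-177.6, -0.5, 15.0]
wrist_force: [-1.1, 0.3, -5.0]
opening: 0.0391
```

Call:
servo_tool --steps '[{"x": 0, "y": 0, "z": -0.7, "yaw": 0}, {"x": 0, "y": 0, "z": -1.2, "yaw": 0}, {"x": 0, "y": 0, "z": -1.2, "yaw": 0}]'

```text
time: 32.88
ee_pos: [0.5064, 0.0685, 0.1728]
tcp_rot: [-177.6, -0.4, 15.0]
wrist_force: [0.0, -0.2, -4.9]
opening: 0.0384
```

Call:
servo_tool --steps '[{"x": 0, "y": 0, "z": -0.5, "yaw": 0}, {"x": 0, "y": 0, "z": -1, "yaw": 0}, {"x": 0, "y": 0, "z": -1, "yaw": 0}]'

```text
time: 33.25
ee_pos: [0.5067, 0.0686, 0.1725]
tcp_rot: [-177.6, -0.5, 15.0]
wrist_force: [0.5, 0.2, 2.9]
opening: 0.0392
```

The foot is on the block with a light press; the z force went from −4.9 to +2.9 N. I'll open the jaws in small steps so that the standard settles gently.

Call:
servo_tool --steps '[{"x": 0, "y": 0, "z": 0, "yaw": 0}, {"x": 0, "y": 0, "z": 0, "yaw": 0}]' --grip 39.6 --grip_force 20

```text
time: 33.5
ee_pos: [0.5066, 0.0686, 0.1725]
tcp_rot: [-177.6, -0.5, 15.0]
wrist_force: [-0.3, -0.1, -0.0]
opening: 0.0398
```

Call:
servo_tool --steps '[{"x": 0, "y": 0, "z": 0, "yaw": 0}, {"x": 0, "y": 0, "z": 0, "yaw": 0}]' --grip 40.2

```text
time: 33.75
ee_pos: [0.5066, 0.0686, 0.1724]
tcp_rot: [-177.6, -0.5, 15.0]
wrist_force: [1.3, 0.3, -0.6]
opening: 0.04
```

Call:
servo_tool --steps '[{"x": 0, "y": 0, "z": 0, "yaw": 0}, {"x": 0, "y": 0, "z": 0, "yaw": 0}]' --grip 40.8

```text
time: 34.0
ee_pos: [0.5067, 0.0686, 0.1725]
tcp_rot: [-177.6, -0.5, 15.0]
wrist_force: [0.9, 0.5, 0.3]
opening: 0.0409
```

```bash
python3 t2.py w35
```

```text
34.0 [0.5067 0.0686 0.1725] [-177.59   -0.52   15.02] [0.9 0.5 0.3] [-0.02  0.02  0.02] 0.0409 [  6.4  -1.4  -5.4  85.8   2.5 171.4]
head [0.4996 0.068  0.1564] tilt x,y [-0.33 -2.32] foot [0.5001 0.0716 0.0685] rms 0.00071
```

Call:
servo_tool --steps '[{"x": 0, "y": 0, "z": 0, "yaw": 0}, {"x": 0, "y": 0, "z": 0, "yaw": 0}]' --grip 41.6

```text
time: 34.3
ee_pos: [0.5067, 0.0686, 0.1726]
tcp_rot: [-177.6, -0.5, 15.0]
wrist_force: [-0.4, -0.4, -0.3]
opening: 0.0417
```

Call:
servo_tool --steps '[{"x": 0, "y": 0, "z": 0, "yaw": 0}, {"x": 0, "y": 0, "z": 0, "yaw": 0}]' --grip 42.6

```text
time: 34.55
ee_pos: [0.5067, 0.0686, 0.1726]
tcp_rot: [-177.6, -0.5, 15.0]
wrist_force: [0.2, 0.4, -0.4]
opening: 0.0425
```

```bash
python3 t2.py w36
```

```text
34.55 [0.5067 0.0686 0.1726] [-177.59   -0.52   15.02] [ 0.2  0.4 -0.4] [0.08 0.01 0.01] 0.0425 [  6.4  -1.4  -5.4  85.8   2.5 171.4]
head [0.5002 0.069  0.1564] tilt x,y [ 0.02 -1.71] foot [0.5002 0.0717 0.0684] rms 0.00071
```

View pics/w36c.png

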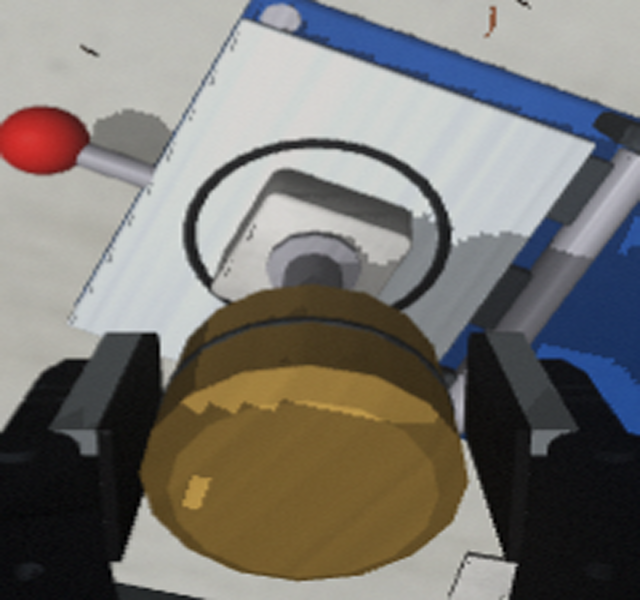

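Call:
servo_tool --steps '[{"x": 0, "y": 0, "z": 0, "yaw": 0}, {"x": 0, "y": 0, "z": 0, "yaw": 0}]' --grip 43.8

```text
time: 34.85
ee_pos: [0.5067, 0.0686, 0.1725]
tcp_rot: [-177.6, -0.5, 15.0]
wrist_force: [-0.9, 0.6, -0.1]
opening: 0.044
```

Call:
servo_tool --steps '[{"x": 0, "y": 0, "z": 0, "yaw": 0}, {"x": 0, "y": 0, "z": 0, "yaw": 0}]' --grip 45

```text
time: 35.1
ee_pos: [0.5067, 0.0686, 0.1726]
tcp_rot: [-177.6, -0.5, 15.0]
wrist_force: [0.1, -0.4, 0.5]
opening: 0.0452
```

Call:
servo_tool --steps '[{"x": 0, "y": 0, "z": 0, "yaw": 0}, {"x": 0, "y": 0, "z": 0, "yaw": 0}]' --grip 46.5

```text
time: 35.35
ee_pos: [0.5067, 0.0686, 0.1725]
tcp_rot: [-177.6, -0.5, 15.0]
wrist_force: [0.5, 1.0, -0.4]
opening: 0.0463
```

```bash
python3 t2.py w37
```

```text
35.35 [0.5067 0.0686 0.1725] [-177.59   -0.52   15.02] [ 0.5  1.  -0.4] [ 0.01 -0.06  0.01] 0.0463 [  6.4  -1.4  -5.4  85.8   2.5 171.4]
head [0.5    0.0708 0.1563] tilt x,y [-0.04 -0.46] foot [0.5001 0.0715 0.0683] rms 0.0007
```

View pics/w37c.png

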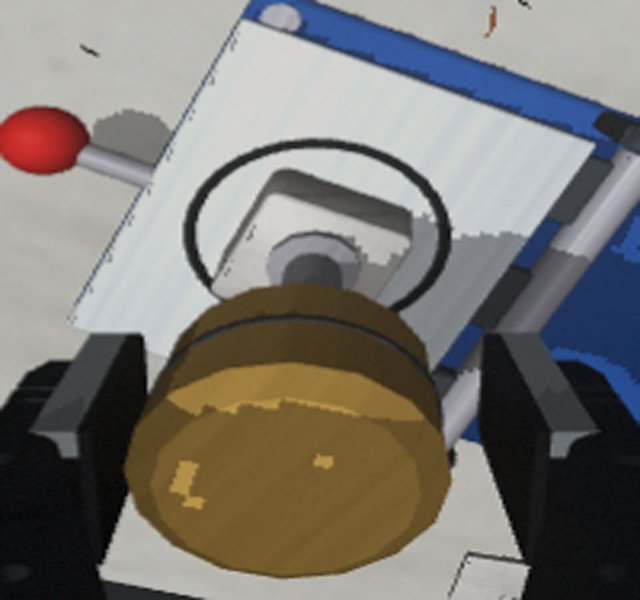

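Call:
servo_tool --steps '[{"x": -0.2, "y": 0.8, "z": 0, "yaw": 0}, {"x": -0.4, "y": 1.6, "z": 0, "yaw": 0}, {"x": -0.6, "y": 2.4, "z": 0, "yaw": 0}, {"x": -0.6, "y": 2.4, "z": 0, "yaw": 0}]' --grip 50

```text
time: 35.9
ee_pos: [0.5061, 0.0711, 0.1726]
tcp_rot: [-177.6, -0.5, 15.0]
wrist_force: [0.9, 0.2, -0.1]
opening: 0.0502
```

Call:
servo_tool --steps '[{"x": 0, "y": 0, "z": 0, "yaw": 0}, {"x": 0, "y": 0, "z": 0, "yaw": 0}, {"x": 0, "y": 0, "z": 0, "yaw": 0}, {"x": 0, "y": 0, "z": 0, "yaw": 0}]' --grip 66

```text
time: 36.4
ee_pos: [0.5061, 0.071, 0.1726]
tcp_rot: [-177.6, -0.5, 15.0]
wrist_force: [-1.1, -0.9, 0.6]
opening: 0.0662
```

```bash
python3 t2.py w38
```

```text
36.4 [0.5061 0.071  0.1726] [-177.59   -0.52   15.03] [-1.1 -0.9  0.6] [-0.04 -0.02 -0.06] 0.0662 [  6.7  -1.4  -5.4  85.8   2.5 171.7]
head [0.4999 0.0718 0.1563] tilt x,y [-0.09  0.15] foot [0.5    0.0716 0.0683] rms 0.00071
```

View pics/w38.png

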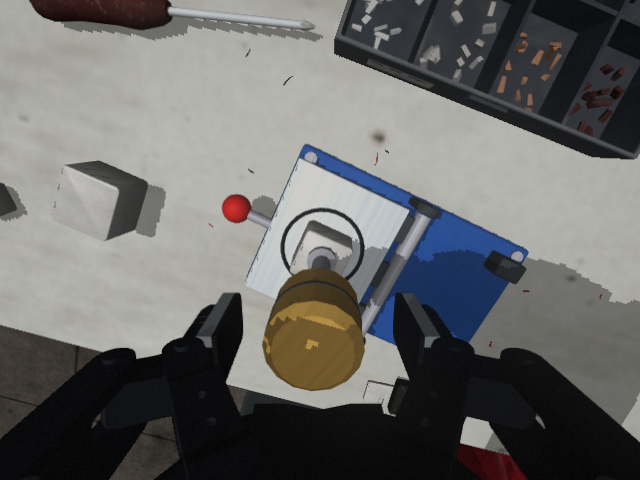

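Standing upright, with a tilt of about 0.1°. I'll withdraw straight up; the clearance is about 12 mm on each side.

Call:
servo_tool --steps '[{"x": 0, "y": 0, "z": 15, "yaw": 0}, {"x": 0, "y": 0, "z": 40, "yaw": 0}, {"x": 0, "y": 0, "z": 75, "yaw": 0}, {"x": 0, "y": 0, "z": 110, "yaw": 0}, {"x": -5, "y": -30, "z": 130, "yaw": 0}, {"x": -10, "y": -70, "z": 140, "yaw": 0}, {"x": -15, "y": -110, "z": 140, "yaw": 0}, {"x": -15, "y": -120, "z": 140, "yaw": 0}, {"x": -15, "y": -120, "z": 140, "yaw": 0}]'

```text
time: 37.58
ee_pos: [0.4912, -0.0492, 0.3131]
tcp_rot: [-177.6, -0.6, 15.0]
wrist_force: [-0.2, 0.6, -0.2]
opening: 0.0657
```

```bash
python3 - <<'E'
from h import *
for n in('scene','side','wrist'): p,d,o=grab(n,n+'39')
print(o['time'],o['ee_pos'],o['wrist_force'])
p=np.load('pics/side39.npz')['p'];q=np.load('pics/scene39.npz')['p']
a=cv2.resize(p[190:290,290:390],(390,400),interpolation=cv2.INTER_CUBIC);b=cv2.resize(q[210:310,270:370],(390,400),interpolation=cv2.INTER_CUBIC)
cv2.imwrite('pics/j39.png',np.hstack([a,b])[:,:,::-1])
E
```

```text
37.675 [ 0.4912091  -0.04822423  0.31272339] [-0.02115253 -0.05581842 -1.09793685]
```

View pics/j39.png

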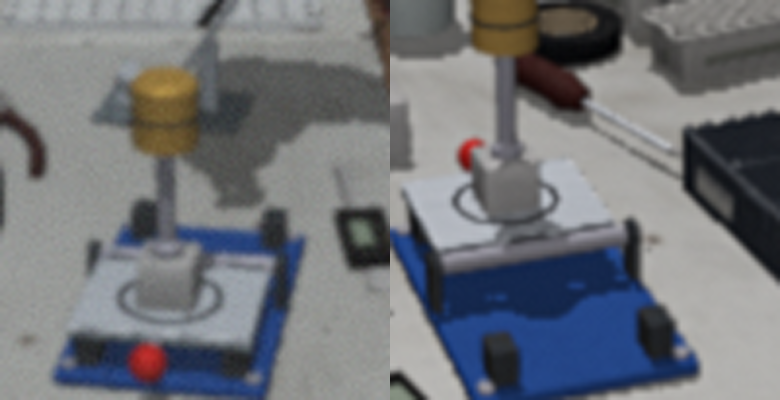

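View pics/side39.png

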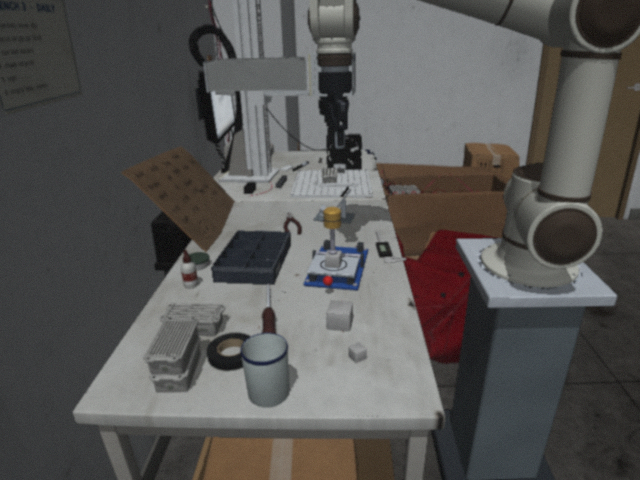

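View pics/wrist39.png

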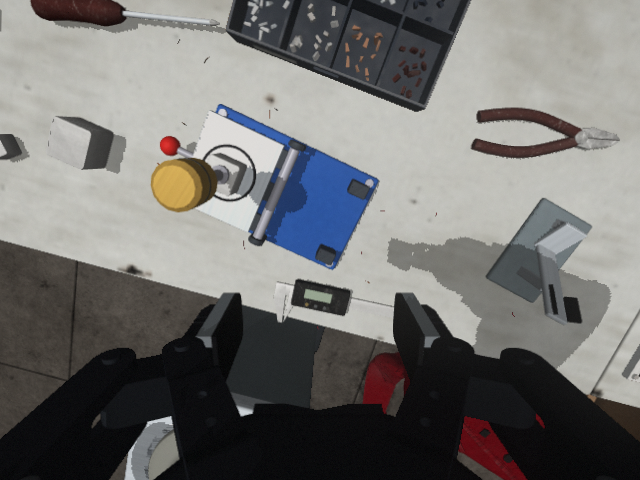

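The standard stands by itself on the block. The side crop shows the head at (165,110) and the foot at (167,247), with the ring round the block. The calliper, cup, tape and screwdriver are where they were, so I'm handing in.

```bash
python3 -c "
from workcell import *
print(job_done())"
```

```text
the job is handed in; nothing more can be done
None
```

The job is done and was handed in at about 38 s on the robot's clock. The plate is folded over with its ring up, the middle-sized (36 mm) block is on the ring, and the focus standard stands by itself on the block.

**Last checks**
- **Standard:** with the fingers open, its tilt measured about 0.1°. The foot is at (0.500, 0.072), about 1 mm from the ring centre at (0.499, 0.072). It was still standing after the arm withdrew.
- **Block:** two wrist-camera estimates of its centre differed by about 3 mm, (0.5007, 0.0694) and (0.5003, 0.0725). It lies within about 1 to 3 mm of the ring centre.
- **Other things:** the calliper, cup, tape roll and screwdriver look unmoved.

**What did not go to plan**
- **Plate:** the ball slid out of the pinch twice. The first time the plate stayed nearly upright by itself. The second time it came to rest on the sides of the fingers at about 137°, with the slip itself not observed. I lowered it from there to its stop on the finger sides, with no drop seen in the checks.
- **Standard:** while I carried it, a wrist joint reached its limit and the hand tilted by about 2.4°. I turned the hand to clear the limit and opened the jaws in small steps, so the standard settled upright gently.

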